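# Pin the soil canisters on the shaker and start it

### The job

Slide the shaker's speed fader fully back to its off end, then load the shaker: slide the lug of every soil canister on the bench into a fork of its own and push a headed pin down through fork and lug until its head sits on the fork. When all canisters are pinned, slide the fader up level with its pointer. Keep the canisters upright, leave any pin you do not need standing in the pin stand and leave the other glassware and things alone.

Things in the scene. Friction and masses are not known exactly. Their poses are not given: they have to be found in the camera images.
- can1: closed steel soil canister, 350 g, 64 mm across, 60 mm tall; absent (None) in some starts. On its lid a black bar grip: 44 mm along x, 14 mm along y, 28 mm tall (top 88 mm above the bottom). A flat lug 28 mm wide, 8 mm thick, underside 22 mm up, sticks out along +x to 74 mm from the axis, with a vertical 16 mm hole 60 mm from the axis. Origin: centre of the underside; z up
- can1_lug (a point): centre of the hole in the lug of can1, at mid-thickness, 26 mm above the canister's bottom
- can2: closed steel soil canister, 350 g, 64 mm across, 60 mm tall; absent (None) in some starts. On its lid a black bar grip: 44 mm along x, 14 mm along y, 28 mm tall (top 88 mm above the bottom). A flat lug 28 mm wide, 8 mm thick, underside 22 mm up, sticks out along +x to 74 mm from the axis, with a vertical 16 mm hole 60 mm from the axis. Origin: centre of the underside; z up
- can2_lug (a point): centre of the hole in the lug of can2, at mid-thickness, 26 mm above the canister's bottom
- can3: closed steel soil canister, 350 g, 64 mm across, 60 mm tall; absent (None) in some starts. On its lid a black bar grip: 44 mm along x, 14 mm along y, 28 mm tall (top 88 mm above the bottom). A flat lug 28 mm wide, 8 mm thick, underside 22 mm up, sticks out along +x to 74 mm from the axis, with a vertical 16 mm hole 60 mm from the axis. Origin: centre of the underside; z up
- can3_lug (a point): centre of the hole in the lug of can3, at mid-thickness, 26 mm above the canister's bottom
- pin1: steel pin, 80 g, all alike: shank 10 mm across and 40 mm long, its last 7 mm tapered, below a cylindrical head 20 mm across and 26 mm tall. Origin: on the axis at the underside of the head; z points up through the head. Starts upright in a hole of the stand, head resting on its top
- pin2: steel pin, 80 g, all alike: shank 10 mm across and 40 mm long, its last 7 mm tapered, below a cylindrical head 20 mm across and 26 mm tall. Origin: on the axis at the underside of the head; z points up through the head. Starts upright in a hole of the stand, head resting on its top
- pin3: steel pin, 80 g, all alike: shank 10 mm across and 40 mm long, its last 7 mm tapered, below a cylindrical head 20 mm across and 26 mm tall. Origin: on the axis at the underside of the head; z points up through the head. Starts upright in a hole of the stand, head resting on its top
- fork1 (a point): left-hand (+y) fork of the shaker: centre of its pin hole at the top face of its upper plate; axes as the shaker's. Two level plates 8 mm thick, 40 mm (x) by 44 mm (y), each with a vertical 12 mm hole at its middle; the slot between (24 to 8 mm below this point) is open towards -x and closed at the +x end. Deck 42 mm below. A loaded canister's axis is 60 mm to -x of this point
- fork2 (a point): middle fork of the shaker: centre of its pin hole at the top face of its upper plate; axes as the shaker's. Two level plates 8 mm thick, 40 mm (x) by 44 mm (y), each with a vertical 12 mm hole at its middle; the slot between (24 to 8 mm below this point) is open towards -x and closed at the +x end. Deck 42 mm below. A loaded canister's axis is 60 mm to -x of this point
- fork3 (a point): right-hand (-y) fork of the shaker: centre of its pin hole at the top face of its upper plate; axes as the shaker's. Two level plates 8 mm thick, 40 mm (x) by 44 mm (y), each with a vertical 12 mm hole at its middle; the slot between (24 to 8 mm below this point) is open towards -x and closed at the +x end. Deck 42 mm below. A loaded canister's axis is 60 mm to -x of this point
- shaker: low bench shaker, fixed, its place and heading vary. Aluminium deck, x = -100 to +75 mm, y = -160 to +160 mm, top 40 mm above the bench; three forks 100 mm apart along y, holes at x = +30 mm. Origin at bench height; x points away from the robot, the way a lug goes into a fork. The lug of a canister standing on the deck is at mid-height of the slot
- stand: white plastic pin stand, fixed block 44 mm (x) by 180 mm (y) by 50 mm tall, with three vertical 13 mm through holes 60 mm apart along y, the middle one at its centre. Origin: centre of the underside
- fader (a joint): travel of the shaker's speed fader in m: 0 = off, at the end of the track nearest the robot (the end with a white dot), growing away from the robot up to 0.12. It needs about 1.5 N to slide and stays where it is left
- fader_top (a point): centre of the top of the fader's grip, a black block 20 mm along the track, 28 mm across, 40 mm tall, its top 54 mm above the bench, over a fixed aluminium track 14 mm high, 40 mm wide and 170 mm long. The point's y axis runs along the track, away from the robot, x across it
- pointer: small black pointer clip on the left edge of the fader's track, fixed, a 5 mm wide finger on a 16 mm block, top 18 mm above the bench; its place along the track varies. Origin on the track's centre line at bench height, level with the pointer; y along the track, away from the robot. The fader is set when the middle of its grip is level with it (y = 0 here)
- amber_bottle: brown glass bottle 80 mm in diameter, 150 mm tall; a bystander
- beaker: glass beaker 68 mm in diameter, 80 mm tall; a bystander
- foil_tray: empty foil tray 100 by 160 by 35 mm; a bystander
- bulb: dark rubber pipette bulb 52 mm wide, 75 mm tall, standing; a bystander
Things that resemble listed ones, but are neither listed nor needed, are in the scene too. What is shaped like the can1 but pink or purple is not meant.

How it is judged (in metres and radians):
On the way, in this order (a step that is already met when the one before it is completed fails the run):
1. the fader is slid fully back to its off end (value of joint fader below 0.004 m), for 0.2 s.
2. with the fader still off, every canister stands with its lug in a fork and is pinned (value of joint fader below 0.008 m and z of can1_lug in the frame of shaker between 0.058 and 0.074 m and ((horizontal distance between pin1 and can1_lug below 0.008 m and z of pin1 in the frame of shaker between 0.076 and 0.085 m and angle between pin1's own z axis and vertical below 0.1 rad and (horizontal distance between pin1 and fork1 below 0.004 m or horizontal distance between pin1 and fork2 below 0.004 m or horizontal distance between pin1 and fork3 below 0.004 m)) or (horizontal distance between pin2 and can1_lug below 0.008 m and z of pin2 in the frame of shaker between 0.076 and 0.085 m and angle between pin2's own z axis and vertical below 0.1 rad and (horizontal distance between pin2 and fork1 below 0.004 m or horizontal distance between pin2 and fork2 below 0.004 m or horizontal distance between pin2 and fork3 below 0.004 m)) or (horizontal distance between pin3 and can1_lug below 0.008 m and z of pin3 in the frame of shaker between 0.076 and 0.085 m and angle between pin3's own z axis and vertical below 0.1 rad and (horizontal distance between pin3 and fork1 below 0.004 m or horizontal distance between pin3 and fork2 below 0.004 m or horizontal distance between pin3 and fork3 below 0.004 m))) and z of can2_lug in the frame of shaker between 0.058 and 0.074 m and ((horizontal distance between pin1 and can2_lug below 0.008 m and z of pin1 in the frame of shaker between 0.076 and 0.085 m and angle between pin1's own z axis and vertical below 0.1 rad and (horizontal distance between pin1 and fork1 below 0.004 m or horizontal distance between pin1 and fork2 below 0.004 m or horizontal distance between pin1 and fork3 below 0.004 m)) or (horizontal distance between pin2 and can2_lug below 0.008 m and z of pin2 in the frame of shaker between 0.076 and 0.085 m and angle between pin2's own z axis and vertical below 0.1 rad and (horizontal distance between pin2 and fork1 below 0.004 m or horizontal distance between pin2 and fork2 below 0.004 m or horizontal distance between pin2 and fork3 below 0.004 m)) or (horizontal distance between pin3 and can2_lug below 0.008 m and z of pin3 in the frame of shaker between 0.076 and 0.085 m and angle between pin3's own z axis and vertical below 0.1 rad and (horizontal distance between pin3 and fork1 below 0.004 m or horizontal distance between pin3 and fork2 below 0.004 m or horizontal distance between pin3 and fork3 below 0.004 m))) and z of can3_lug in the frame of shaker between 0.058 and 0.074 m and ((horizontal distance between pin1 and can3_lug below 0.008 m and z of pin1 in the frame of shaker between 0.076 and 0.085 m and angle between pin1's own z axis and vertical below 0.1 rad and (horizontal distance between pin1 and fork1 below 0.004 m or horizontal distance between pin1 and fork2 below 0.004 m or horizontal distance between pin1 and fork3 below 0.004 m)) or (horizontal distance between pin2 and can3_lug below 0.008 m and z of pin2 in the frame of shaker between 0.076 and 0.085 m and angle between pin2's own z axis and vertical below 0.1 rad and (horizontal distance between pin2 and fork1 below 0.004 m or horizontal distance between pin2 and fork2 below 0.004 m or horizontal distance between pin2 and fork3 below 0.004 m)) or (horizontal distance between pin3 and can3_lug below 0.008 m and z of pin3 in the frame of shaker between 0.076 and 0.085 m and angle between pin3's own z axis and vertical below 0.1 rad and (horizontal distance between pin3 and fork1 below 0.004 m or horizontal distance between pin3 and fork2 below 0.004 m or horizontal distance between pin3 and fork3 below 0.004 m)))), for 0.2 s.
3. the fader is slid up to its pointer (y of fader_top in the frame of pointer between -0.005 and 0.005 m), for 0.2 s.
At the end, for the whole second after the job is handed in: Every canister present has its lug in a fork with a pin through both (within 4 mm of the fork hole's axis, 8 mm of the lug hole's), head within 3 mm of the fork's top; unused pins stand in the stand; the fader's grip is within 5 mm of the pointer (all of step 3 and z of can1_lug in the frame of shaker between 0.058 and 0.074 m and ((horizontal distance between pin1 and can1_lug below 0.008 m and z of pin1 in the frame of shaker between 0.076 and 0.085 m and angle between pin1's own z axis and vertical below 0.1 rad and (horizontal distance between pin1 and fork1 below 0.004 m or horizontal distance between pin1 and fork2 below 0.004 m or horizontal distance between pin1 and fork3 below 0.004 m)) or (horizontal distance between pin2 and can1_lug below 0.008 m and z of pin2 in the frame of shaker between 0.076 and 0.085 m and angle between pin2's own z axis and vertical below 0.1 rad and (horizontal distance between pin2 and fork1 below 0.004 m or horizontal distance between pin2 and fork2 below 0.004 m or horizontal distance between pin2 and fork3 below 0.004 m)) or (horizontal distance between pin3 and can1_lug below 0.008 m and z of pin3 in the frame of shaker between 0.076 and 0.085 m and angle between pin3's own z axis and vertical below 0.1 rad and (horizontal distance between pin3 and fork1 below 0.004 m or horizontal distance between pin3 and fork2 below 0.004 m or horizontal distance between pin3 and fork3 below 0.004 m))) and z of can2_lug in the frame of shaker between 0.058 and 0.074 m and ((horizontal distance between pin1 and can2_lug below 0.008 m and z of pin1 in the frame of shaker between 0.076 and 0.085 m and angle between pin1's own z axis and vertical below 0.1 rad and (horizontal distance between pin1 and fork1 below 0.004 m or horizontal distance between pin1 and fork2 below 0.004 m or horizontal distance between pin1 and fork3 below 0.004 m)) or (horizontal distance between pin2 and can2_lug below 0.008 m and z of pin2 in the frame of shaker between 0.076 and 0.085 m and angle between pin2's own z axis and vertical below 0.1 rad and (horizontal distance between pin2 and fork1 below 0.004 m or horizontal distance between pin2 and fork2 below 0.004 m or horizontal distance between pin2 and fork3 below 0.004 m)) or (horizontal distance between pin3 and can2_lug below 0.008 m and z of pin3 in the frame of shaker between 0.076 and 0.085 m and angle between pin3's own z axis and vertical below 0.1 rad and (horizontal distance between pin3 and fork1 below 0.004 m or horizontal distance between pin3 and fork2 below 0.004 m or horizontal distance between pin3 and fork3 below 0.004 m))) and z of can3_lug in the frame of shaker between 0.058 and 0.074 m and ((horizontal distance between pin1 and can3_lug below 0.008 m and z of pin1 in the frame of shaker between 0.076 and 0.085 m and angle between pin1's own z axis and vertical below 0.1 rad and (horizontal distance between pin1 and fork1 below 0.004 m or horizontal distance between pin1 and fork2 below 0.004 m or horizontal distance between pin1 and fork3 below 0.004 m)) or (horizontal distance between pin2 and can3_lug below 0.008 m and z of pin2 in the frame of shaker between 0.076 and 0.085 m and angle between pin2's own z axis and vertical below 0.1 rad and (horizontal distance between pin2 and fork1 below 0.004 m or horizontal distance between pin2 and fork2 below 0.004 m or horizontal distance between pin2 and fork3 below 0.004 m)) or (horizontal distance between pin3 and can3_lug below 0.008 m and z of pin3 in the frame of shaker between 0.076 and 0.085 m and angle between pin3's own z axis and vertical below 0.1 rad and (horizontal distance between pin3 and fork1 below 0.004 m or horizontal distance between pin3 and fork2 below 0.004 m or horizontal distance between pin3 and fork3 below 0.004 m))) and ((horizontal distance between pin1 and stand below 0.075 m and angle between pin1's own z axis and vertical below 0.2 rad and height (world z) of pin1 between 0.044 and 0.056 m) or horizontal distance between pin1 and can1_lug below 0.008 m or horizontal distance between pin1 and can2_lug below 0.008 m or horizontal distance between pin1 and can3_lug below 0.008 m) and ((horizontal distance between pin2 and stand below 0.075 m and angle between pin2's own z axis and vertical below 0.2 rad and height (world z) of pin2 between 0.044 and 0.056 m) or horizontal distance between pin2 and can1_lug below 0.008 m or horizontal distance between pin2 and can2_lug below 0.008 m or horizontal distance between pin2 and can3_lug below 0.008 m) and ((horizontal distance between pin3 and stand below 0.075 m and angle between pin3's own z axis and vertical below 0.2 rad and height (world z) of pin3 between 0.044 and 0.056 m) or horizontal distance between pin3 and can1_lug below 0.008 m or horizontal distance between pin3 and can2_lug below 0.008 m or horizontal distance between pin3 and can3_lug below 0.008 m)); the robot touches nothing.
It fails at once if a canister is tipped over (more than 40 degrees) (angle between any of can1, can2, can3's own z axis and vertical above 0.7 rad).
It fails at once if a bystander is shoved more than 40 mm (distance of any of amber_bottle, beaker, foil_tray, bulb from where it was at the start of the episode above 0.04 m).
Of can1, can2, can3 only 2 to 3 are there at a start; the rules pass over those that are not, and their reading is None.
At some moment in a run one of can1, can2, can3 may be knocked a few centimetres aside while the robot is not near it.
It also fails if it takes over 210 s, if anything falls off the work surface, if the arm or the gripper's body presses on something with over 40 N, if the wrist force passes 120 N, or if a joint passes its speed limit or range.

### The arm

A 6-joint arm with a two-finger parallel gripper is mounted at the origin on the work surface. World frame = base frame: x ahead of the robot, y to its left, z up, the work surface at z = 0. Lengths are in mm, angles in rad, forces in N, time in s.
With the tool pointing down it reaches from about 275 to 750 mm from the base axis. Payload 10.2 kg.
Tool frame: the origin (TCP) lies between the finger pads; the fingertips stand 8 mm ahead of it and the grasp point (between the pads) lies 11 mm behind it; z points along the fingers, y is the line along which they close (so a half turn about z gives the same grasp; the last joint's range is limited). The gripper opens to 85 mm and grips with 20 to 120 N. Pads are 22 mm wide; open, the fingers measure 114 mm over their backs; the gripper's body (76 mm by 85 mm) begins 54 mm behind the grasp point. The pads swing forward as they close: fully open they stand 13 mm farther back than shut.
Start: joints at [1.03, 0.313, 1.498, -0, 1.331, -0.223], TCP at [164.064, 498.713, 239.294] pointing down, gripper open.
Joint ranges: [-2.94, 2.94], [-0.97, 2.17], [0.19, 2.56], [-1.23, 4.37], [0.02, 3.11], [-2.88, 2.88]. Speed limits (rad/s): [2.39, 2.39, 3.01, 3.14, 3.14, 3.14].

### API

Orientations are given as a unit quaternion [w, x, y, z].
In Python, from rig import * gives the robot as it stands.
- The arm moves only by the shell command python3 -m handwheel 'ROWS' [FORCE]. ROWS is JSON, a list that holds one entry, the list of rows, each a list of 7 numbers: the shift along the world's x, y, z in mm, then the turn, a rotation vector about the world's x, y, z in degrees, then the opening, from -1 (shut) to 1 (fully open). A call has 1 to 8 rows; each row shifts and turns the commanded pose from where the row before left it; what a row does not reach is not made up. A row lasts 1/8 s, in which the tool goes at most 62.5 mm and 10.7 degrees, less where a joint would pass 70% of its speed; a pose out of reach is approached as far as the arm can. A call is refused whole if a number of a shift passes 62.5 or a number of a turn 10.7, either way. A call with a gripper value outside its range is refused whole. The fingers move at their own pace and stop on an object; FORCE is the grip in N (left out, the last holds). Time passes only in rows, so rows that do not move let the fingers close. It gives the time, the measured TCP pose, the force, the opening and the grip force at its end, in the units of the state.
- sense(): the state, without advancing time (a new reading comes with each control period).
- capture(name): name is "side" or "top" or "wrist"; returns a dict with "image" (384x512x3 uint8, red, green, blue), "fx", "fy", "cx", "cy" (pixels), "dist_coeffs" ([k1, k2, p1, p2, k3] as OpenCV has them; the pictures are not rectified), "rvec" (rotation vector, rad) and "tvec" (3), from world to camera coordinates, as OpenCV has them; the wrist camera has in their place "hand_eye" (4x4, takes a point from camera to tool coordinates, whose origin is the TCP and whose axes are the flange's). Camera axes: x right, y down, z forward; pixel columns grow to the right and rows downward; lengths in mm; the calibration is good to about 2 mm. A picture is of the moment at which its call begins: read the wrist's pose just before it. There is no depth.
- finish_job(): hands the job in; it is judged then, once.
The state is a dict: "time_s": time; "joints": joint angles; "dq": joint speeds; "tau": joint torques, N m; "eef_pos": TCP position; "ee_rot": TCP orientation; "force": force on the tool from outside, world axes, zero at the start; "wrist_torque": the same for the moment, N m; "grip_width": opening from 0.0 (shut) to 1.0 (fully open); "grip_force": force on a finger pad.
Only numpy, scipy, OpenCV 4.12 (cv2) and the standard library are available. Lean on these libraries where they do the work, as an engineer would, in place of code of your own. Each camera call takes 0.05 s, during which the arm holds its last target. There are 200 camera calls.

## Working session

There is one attempt and no reset: what is moved stays moved. The work goes in short steps, Python scripts to look and compute and a shell command to move; the robot and the scene stay as the last step left them, time stands still between calls to the robot, and variables do not carry over. Pictures are saved under pics/ and viewed, at most 14 in all, crops included, and the job is handed in when it is done.

```bash
ls; mkdir -p pics
python3 - <<'E'
from rig import *
import cv2
s=sense(); print({k:(v if not hasattr(v,'tolist') else v.tolist()) for k,v in s.items()})
for n in ["top","side","wrist"]:
    c=capture(n); cv2.imwrite(f"pics/{n}0.png",c["image"][:,:,::-1].copy())
    print(n,{k:(v.tolist() if hasattr(v,'tolist') else v) for k,v in c.items() if k!="image"})
E
```

```text
pics
{'time_s': 0.0, 'joints': [1.0296198561111114, 0.3134456974902617, 1.4984851340614016, 6.32299970169313e-07, 1.3310373741217156, -0.22339620641892902], 'dq': [-0.00182425530582066, 0.0002117142610206556, -1.963842980692504e-05, -0.001305290484466928, 0.00036356877554863355, 0.001689422416914795], 'tau': [-0.0006632404074480291, -41.22633934020996, -25.97388982772827, -0.00022532292405230692, 0.0041692367813084275, -1.845364863584109e-05], 'eef_pos': [163.90570011603074, 498.47014481529, 238.7191996721332], 'ee_rot': [-0.0002568547286796621, 0.15822245379083952, 0.987403252010293, -0.0006380137551135318], 'force': [-0.7485147942705844, -0.12657117279913993, -0.7964456912989585], 'wrist_torque': [-0.007597373323408743, 0.02449111538565586, 0.022526075583266032], 'grip_force': 0.0, 'grip_width': 1.0027719207322443}
top {'fx': 454.0454302392374, 'fy': 454.0454302392374, 'cx': 257.4907750977219, 'cy': 186.36748908020638, 'dist_coeffs': [-0.0009233342295970893, 0.0, 0.0, 0.0, 0.0], 'rvec': [2.1204870237629136, -2.0782932176469724, 0.2456119815029816], 'tvec': [15.352224958769277, 548.0997354957564, 1363.2907107637666]}
side {'fx': 435.9633664047885, 'fy': 435.9633664047885, 'cx': 253.37756770616042, 'cy': 190.97263691305812, 'dist_coeffs': [-0.03468313477694173, 0.0, 0.0, 0.0, 0.0], 'rvec': [2.261160399281095, -0.13916752524322784, 0.05447547470109754], 'tvec': [-508.3316235255149, 97.7849850527179, 1028.9978527250328]}
wrist {'fx': 268.12558263866697, 'fy': 268.12558263866697, 'cx': 255.5674061551611, 'cy': 191.2709462532264, 'dist_coeffs': [0.017606989815361733, 0.0, 0.0, 0.0, 0.0], 'hand_eye': [[-0.0010302391170874845, -0.9598067571079969, -0.28065980762693876, 70.8281988946616], [0.9999985782826345, -0.001363491910894885, 0.0009921302922382687, -0.6934948001391383], [-0.0013349307358344448, -0.2806583864765805, 0.9598067972567662, -135.37959325396426], [0.0, 0.0, 0.0, 1.0]]}
```

View pics/top0.png

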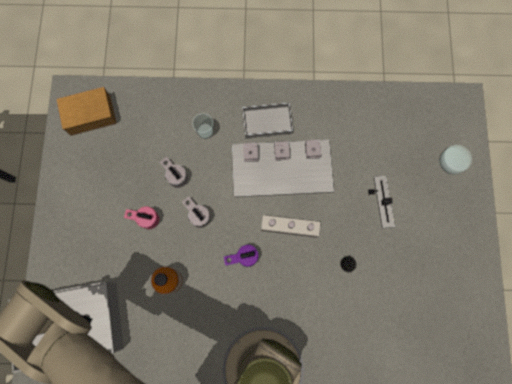

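View pics/side0.png

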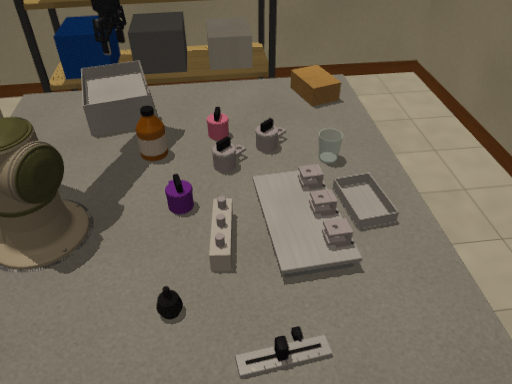

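Top view: two grey canisters at about (176,175) and (198,214), with pink and purple decoys. The forks are at (251,152), (282,149) and (313,148), the pins at (272,223), (292,226) and (310,227), and the fader at (387,201) with its pointer at (372,191). The side view also shows only two grey canisters.

```bash
cat > h.py <<'E'
from rig import *
import numpy as np, cv2
from scipy.spatial.transform import Rotation as Ro
def tool():
    s=sense(); q=np.array(s["ee_rot"]); return Ro.from_quat(q[[1,2,3,0]]), np.array(s["eef_pos"])
def snap(n):
    if n=="wrist":
        R,p=tool(); c=capture(n); H=np.array(c["hand_eye"])
        c["R"]=R.as_matrix()@H[:3,:3]; c["o"]=R.apply(H[:3,3])+p
    else:
        c=capture(n); M=Ro.from_rotvec(c["rvec"]).as_matrix(); c["R"]=M.T; c["o"]=-M.T@np.array(c["tvec"])
    c["K"]=np.array([[c["fx"],0,c["cx"]],[0,c["fy"],c["cy"]],[0,0,1]]); c["D"]=np.array(c["dist_coeffs"]); c["bgr"]=c["image"][:,:,::-1].copy()
    return c
def rays(c,uv):
    u=cv2.undistortPoints(np.array(uv,float).reshape(-1,1,2),c["K"],c["D"]).reshape(-1,2)
    d=np.c_[u,np.ones(len(u))]@c["R"].T; return d/np.linalg.norm(d,axis=1)[:,None]
def plane(c,uv,z):
    d=rays(c,uv); return c["o"]+d*((z-c["o"][2])/d[:,2])[:,None]
def tri(obs):  # [(cam,uv),...] -> point, residual
    A=np.zeros((3,3));b=np.zeros(3);L=[]
    for c,uv in obs:
        d=rays(c,[uv])[0]; P=np.eye(3)-np.outer(d,d); A+=P;b+=P@c["o"];L.append((P,c["o"]))
    x=np.linalg.solve(A,b); return x,[float(np.linalg.norm(P@(x-o))) for P,o in L]
def proj(c,X):
    X=np.atleast_2d(X); M=c["R"].T; r=cv2.Rodrigues(M)[0]; return cv2.projectPoints(X.astype(float),r,-M@c["o"],c["K"],c["D"])[0].reshape(-1,2)
def blobs(mask,amin=30):
    n,l,st,ce=cv2.connectedComponentsWithStats(mask.astype(np.uint8)); return [(int(st[i,4]),ce[i].round(1),st[i,:4]) for i in range(1,n) if st[i,4]>=amin]
E
python3 - <<'E'
from h import *
np.set_printoptions(precision=1,suppress=True)
t=snap("top");s=snap("side")
print("fader",tri([(t,(387,201)),(s,(281,341))]))
print("pin y+",tri([(t,(272,222)),(s,(222,202))]), tri([(t,(310,226)),(s,(219,237))]))
print("can A",tri([(t,(175,175)),(s,(267,125))]),"can B",tri([(t,(198,213)),(s,(223,144))]))
print("forks",plane(t,[(251,152),(282,149),(313,148)],82))
print("track ends",plane(t,[(381,178),(389,226)],14),"ptr",plane(t,[(372,191)],18))
print("lug tips",plane(t,[(166,161),(187,200)],30))
b=t["bgr"]; big=cv2.resize(b[130:240,120:400],None,fx=2.8,fy=2.8,interpolation=cv2.INTER_CUBIC); cv2.imwrite("pics/topc.png",big)
E
```

```text
fader (array([ 513.1, -382.5,   51.1]), [1.4307883320252626, 1.4307883320251047])
pin y+ (array([436.2, -20.5,  64.1]), [0.6181929545047524, 0.6181929545047682]) (array([ 424. , -137.2,   69.5]), [0.7371091816845893, 0.7371091816844665])
can A (array([581.6, 286. ,  73.7]), [4.804778466784914, 4.804778466785124]) can B (array([456. , 207.5,  73.3]), [1.4709738080113948, 1.4709738080113317])
forks [[ 654.4   49.    82. ]
 [ 666.4  -48.8   82. ]
 [ 671.7 -146.9   82. ]]
track ends [[ 595.8 -377.2   14. ]
 [ 438.  -396.    14. ]] ptr [[ 550.6 -345.    18. ]]
lug tips [[634.4 326.2  30. ]
 [506.2 250.6  30. ]]
```

View pics/topc.png

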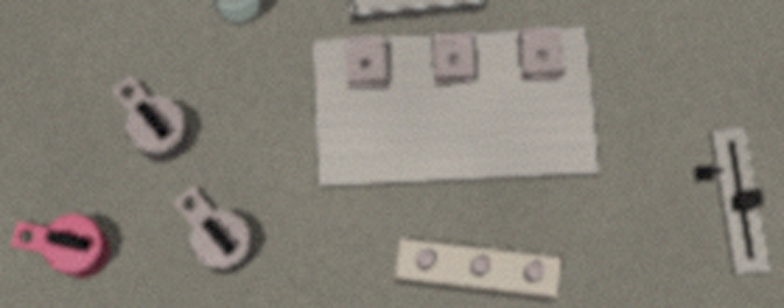

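Zoomed top view: the shaker deck has forks at crop (365,62), (453,57) and (541,54). The fader's pointer is on its left edge at crop (707,173), above the grip at (747,199). Next I move over the fader for a wrist look.

```bash
python3 -m handwheel '[[[20,-55,0,0,0,4,1],[20,-55,0,0,0,4,1],[20,-55,0,0,0,4,1],[20,-55,0,0,0,4,1],[20,-55,0,0,0,4,1],[20,-55,0,0,0,4,1],[20,-55,0,0,0,1,1],[20,-55,0,0,0,0,1]]]' 30; python3 -m handwheel '[[[20,-55,0,0,0,0,1],[20,-55,0,0,0,0,1],[20,-55,0,0,0,0,1],[20,-55,0,0,0,0,1],[20,-55,0,0,0,0,1],[20,-55,0,0,0,0,1],[20,-55,0,0,0,0,1],[20,-55,0,0,0,0,1]]]'; python3 -m handwheel '[[[0,0,0,0,0,0,0.2],[0,0,0,0,0,0,0.2]]]'
cat > w.py <<'E'
from h import *
import sys
c=snap("wrist"); n=sys.argv[1]; cv2.imwrite(f"pics/{n}.png",c["bgr"]); np.savez(f"pics/{n}.npz",**{k:v for k,v in c.items()})
R,p=tool(); print(p.round(1), "tool y ang",np.degrees(np.arctan2(*R.apply([0,1,0])[[1,0]])).round(2),"tool z",R.apply([0,0,1]).round(3))
E
python3 w.py f1
```

```text
time_s: 1.25
eef_pos: [324.3, 56.8, 239.6]
ee_rot: [0.001, -0.059, 0.998, -0.0]
force: [0.6, 1.2, 0.1]
grip_width: 1.001
grip_force: 0.0
time_s: 2.25
eef_pos: [484.4, -383.1, 239.1]
ee_rot: [-0.0, -0.059, 0.998, 0.0]
force: [0.1, -0.6, 0.8]
grip_width: 1.0
grip_force: 0.0
time_s: 2.5
eef_pos: [483.9, -380.7, 239.0]
ee_rot: [-0.0, -0.059, 0.998, 0.0]
force: [0.3, 0.6, 0.2]
grip_width: 0.612
grip_force: 0.0
[ 484.  -380.3  239.5] tool y ang 96.83 tool z [-0.  0. -1.]
```

View pics/f1.png

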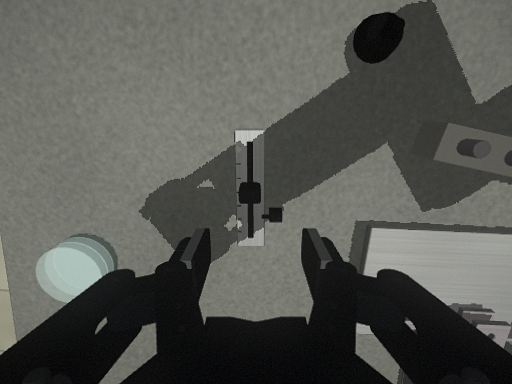

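The wrist view shows the fader grip at (250,192), the track from (250,130) at the white-dot, robot-side end to (250,246), and the pointer finger at about (264,216).

Run:
```python
from h import *
np.set_printoptions(precision=1,suppress=True)
c=dict(np.load("pics/f1.npz"))
g=c["bgr"].max(2); sub=g[125:250,225:290]
for r in range(172,226,2): print(r,sub[r-125,::2])
```

```text
172 [ 69  68  73  68  73  64  99  92  95 100  98  38  21  20  99  93  98  95
  95  94  68  71  69  70  67  63  66  67  66  68  66  69  63]
174 [ 69  69  70  71  70  60 101  92  97  97  98  39  28  20 101  92  98  94
  94  94  65  65  62  66  68  67  62  70  68  64  66  70  64]
176 [ 69  67  68  73  72  61  98  94  98  99  98  41  21  19 102  92  98  91
  96  91  65  67  67  67  68  70  67  68  66  63  61  64  66]
178 [69 69 71 71 71 62 48 46 97 98 97 34 20 23 99 96 97 93 91 93 67 70 69 67
 65 68 69 62 64 67 65 65 68]
180 [ 67  65  70  73  73  58 101  96  97  99 101  35  28  23  92  97  96  91
  94  93  72  69  65  68  65  68  69  69  63  68  68  71  69]
182 [ 71  68  69  70  73  65 101  98  90  42  44  31  20  20  26  41  61  88
  93  92  70  67  68  67  65  67  72  63  65  67  70  67  64]
184 [73 68 70 66 73 64 99 98 17 18 20 19 22 18 17 22 14 12 99 92 68 71 68 69
 66 68 66 68 65 70 65 69 66]
186 [71 70 68 69 68 65 97 69 15 20 18 17 23 18 14 19 19 15 97 95 69 69 67 64
 77 69 68 69 66 66 62 62 68]
188 [68 71 66 69 67 67 99 33 15 22 20 22 20 23 16 21 16 18 93 94 66 68 68 66
 71 71 67 
[... 1688 characters left out ...]
 124]
216 [ 65  65  65 130 131 146  85  88  90  86  89  72  22  27  45  89  92  91
  70  23  23  21  24  25  24  27  24  26  19 127 129 122 124]
218 [ 71  70 131 126 120 133  92  61  67  85  92  72  23  25  48  89  88  93
  75  40  38  34  22  24  26  24  26  34  25 128 129 121 126]
220 [ 68  66 125 124 125 124 152 112  91  86  91  72  22  24  52  90  88  91
  92  86  71  90  49  20  21  29  25  24  23 125 126 122 129]
222 [ 67 135 130 129 130 129 141 167  92  83  90  76  23  23  47  89  88  87
  91  84 133 132 107  86  84  87  86  89  82 127 121 126 129]
224 [ 77 136 136 129 129 132 133 165 176  83  91  94  22  23  49  90  90  90
  90  83 123 124 134 132 132 121 132 134 129 126 127 125 127]
```

Run:
```python
from h import *
np.set_printoptions(precision=1,suppress=True)
c=dict(np.load("pics/f1.npz"))
g=c["bgr"].max(2)
print("far top edge",plane(c,[(249.8,203.3)],54)); print("near base edge",plane(c,[(249.8,182.3)],14))
print("sides top",plane(c,[(238.8,196),(260.6,196)],54))
print("ptr",plane(c,[(264,216.6)],18),"finger tip/block",plane(c,[(261.5,216.6),(268.5,216.6),(282,214)],18))
print("track ends",plane(c,[(249.8,130),(250,246)],14))
print(g[125:136,250], g[240:250,250],g[240:250,256])
```

```text
far top edge [[ 523.  -383.8   54. ]]
near base edge [[ 506.1 -386.5   14. ]]
sides top [[ 515.  -398.6   54. ]
 [ 511.8 -371.5   54. ]]
ptr [[ 552.8 -360.8   18. ]] finger tip/block [[ 553.2 -364.3   18. ]
 [ 552.1 -354.4   18. ]
 [ 545.9 -335.9   18. ]]
track ends [[ 435.8 -394.3   14. ]
 [ 603.3 -375.3   14. ]]
[133 133 132 119 108 160 192 192 191 192 192] [155 156 155 156 162 155 122 120 122 125] [163 163 163 164 165 159 122 124 121 123]
```

```bash
python3 -m handwheel '[[[15,-3,-40,0,0,0,0.2],[15,-2,-50,0,0,0,0.2],[0,0,-50,0,0,0,0.2],[0,0,-35,0,0,0,0.2],[0,0,-20,0,0,0,0.2],[0,0,0,0,0,0,0.2],[0,0,0,0,0,0,-1],[0,0,0,0,0,0,-1]]]' 20;  python3 -m handwheel '[[[0,0,0,0,0,0,-1],[0,0,0,0,0,0,-1],[-6,-0.7,0,0,0,0,-1],[-8,-0.9,0,0,0,0,-1],[-8,-0.9,0,0,0,0,-1],[-8,-0.9,0,0,0,0,-1],[-8,-0.9,0,0,0,0,-1],[-4,-0.5,0,0,0,0,-1]]]';  python3 -m handwheel '[[[-4,-0.5,0,0,0,0,-1],[-4,-0.5,0,0,0,0,-1],[-3,-0.3,0,0,0,0,-1],[0,0,0,0,0,0,-1]]]'
```

```text
time_s: 3.55
eef_pos: [514.6, -385.3, 46.4]
ee_rot: [0.0, -0.059, 0.998, 0.001]
force: [-2.3, 10.3, 9.0]
grip_width: 0.319
grip_force: 22.9
time_s: 4.55
eef_pos: [472.6, -390.4, 46.4]
ee_rot: [0.001, -0.059, 0.998, 0.0]
force: [-0.3, 8.4, 7.0]
grip_width: 0.325
grip_force: 22.7
time_s: 5.05
eef_pos: [461.6, -391.7, 46.4]
ee_rot: [0.001, -0.059, 0.998, 0.0]
force: [-1.5, 7.5, 7.3]
grip_width: 0.319
grip_force: 22.8
```

```bash
python3 -m handwheel '[[[-2,-0.2,0,0,0,0,-1],[-2,-0.2,0,0,0,0,-1],[-1,-0.1,0,0,0,0,-1],[0,0,0,0,0,0,-1]]]';  python3 -m handwheel '[[[-2,-0.2,0,0,0,0,-1],[-1,-0.1,0,0,0,0,-1],[0,0,0,0,0,0,-1]]]'
```

```text
time_s: 5.55
eef_pos: [459.6, -391.9, 46.4]
ee_rot: [0.004, -0.059, 0.998, -0.001]
force: [16.6, 8.8, -0.2]
grip_width: 0.324
grip_force: 21.9
time_s: 5.92
eef_pos: [458.2, -392.0, 46.5]
ee_rot: [0.006, -0.059, 0.998, -0.001]
force: [27.1, 8.7, -3.1]
grip_width: 0.322
grip_force: 21.4
```

```bash
python3 -m handwheel '[[[1,0,0,0,0,0,0.2],[0,0,0,0,0,0,0.2],[0,0,0,0,0,0,0.2],[0,0,50,0,0,0,0.2],[0,0,60,0,0,0,0.2],[20,50,60,0,0,0,0.2],[20,55,24,0,0,0,0.2],[20,55,0,0,0,0,0.2]]]'; python3 w.py f2;  python3 -m handwheel '[[[10,60,0,0,0,0,0.2],[10,60,0,0,0,0,0.2],[10,50,0,0,0,0,0.2],[0,0,0,0,0,0,0.2],[0,0,0,0,0,0,0.2]]]'; python3 w.py s1
```

```text
time_s: 6.92
eef_pos: [510.0, -244.3, 226.9]
ee_rot: [0.002, -0.059, 0.998, -0.001]
force: [-0.4, -0.3, -0.3]
grip_width: 0.605
grip_force: 0.0
[ 511.5 -237.9  226. ] tool y ang 97.01 tool z [ 0.002  0.001 -1.   ]
time_s: 7.6
eef_pos: [539.2, -75.8, 224.5]
ee_rot: [-0.0, -0.059, 0.998, -0.0]
force: [0.7, 0.4, -0.2]
grip_width: 0.602
grip_force: 0.0
[539.2 -76.2 224.5] tool y ang 96.72 tool z [-0. -0. -1.]
```

View pics/s1.png

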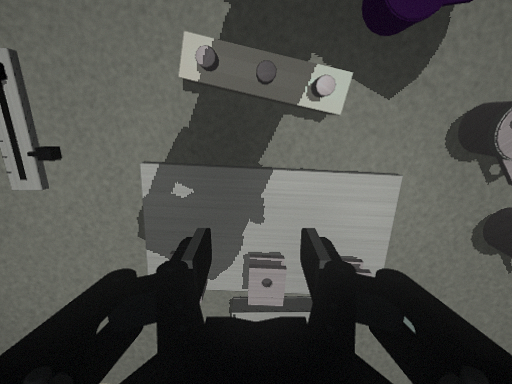

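The wrist view shows the three pins at about (206,58), (266,72) and (325,86), and the middle fork's hole at (267,283). I move on to look at the forks and then the canisters.

```bash
python3 -m handwheel '[[[30,25,8,0,0,0,0.2],[40,25,8,0,0,0,0.2],[30,26,0,0,0,0,0.2],[0,0,0,0,0,0,0.2],[0,0,0,0,0,0,0.2]]]'; python3 w.py s2;  python3 -m handwheel '[[[-20,50,0,0,0,0,0.2],[-30,50,0,0,0,0,0.2],[-20,50,0,0,0,0,0.2],[-20,50,0,0,0,0,0.2],[0,20,0,0,0,0,0.2],[0,0,0,0,0,0,0.2],[0,0,0,0,0,0,0.2]]]'; python3 w.py c1
python3 - <<'E'
import cv2,numpy as np
a=cv2.imread("pics/s2.png");b=cv2.imread("pics/c1.png");cv2.imwrite("pics/sc.png",cv2.resize(np.hstack([a[100:384,100:500],b[:284,60:460]]),(800,284)))
E
```

```text
time_s: 8.28
eef_pos: [639.0, -0.6, 240.3]
ee_rot: [-0.0, -0.058, 0.998, -0.0]
force: [0.1, -0.1, -1.1]
grip_width: 0.599
grip_force: 0.0
[ 6.389e+02 -6.000e-01  2.406e+02] tool y ang 96.69 tool z [-0. -0. -1.]
time_s: 9.2
eef_pos: [549.9, 219.2, 240.4]
ee_rot: [-0.0, -0.058, 0.998, -0.0]
force: [-0.5, -0.0, 0.0]
grip_width: 0.602
grip_force: 0.0
[549.9 219.3 240.4] tool y ang 96.67 tool z [-0. -0. -1.]
```

View pics/sc.png

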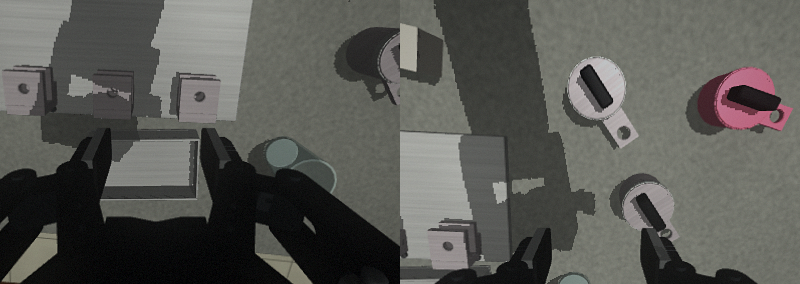

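Left half (s2): fork holes at full-image (124,188), (212,193) and (299,197). Right half (c1): can B is centred at about (257,88) with its lug hole at (284,132). Can A is at about (308,205), and the pink decoy is to the right.

```bash
cat > meas.py <<'E'
from h import *
np.set_printoptions(precision=1,suppress=True)
def dark(c,uv,r,th):
    g=c["bgr"].max(2); x,y=map(int,uv); p=g[y-r:y+r+1,x-r:x+r+1]; m=(p<th).astype(np.uint8)
    n,l,st,ce=cv2.connectedComponentsWithStats(m); i=max(range(1,n),key=lambda k:st[k,4]-5*np.hypot(*(ce[k]-r))) 
    return ce[i]+[x-r,y-r],st[i,4],l==i
def load(n): return dict(np.load(f"pics/{n}.npz"))
def lid(c,uv,R=45):   # ellipse of canister lid+bar bright/black region: bar via minAreaRect of black
    g=c["bgr"].max(2); x,y=map(int,uv); y0=max(y-R,0);x0=max(x-R,0); p=g[y0:y+R,x0:x+R]
    n,l,st,ce=cv2.connectedComponentsWithStats((p<45).astype(np.uint8)); k=l[y-y0,x-x0]
    rr=cv2.minAreaRect(np.argwhere(l==k)[:,::-1].astype(np.float32)+[x0,y0]) if 0 else cv2.minAreaRect((np.argwhere(l==k)[:,::-1]+np.array([x0,y0])).astype(np.float32))
    return k,st[k,4],rr
E
python3 - <<'E'
from meas import *
s1,s2,c1=load("s1"),load("s2"),load("c1")
F=[]
for uv in [(124,188),(212,193),(299,197)]:
    g=s2["bgr"].max(2);x,y=uv; print(g[y-7:y+8,x-9:x+10:2].tolist()) if x==212 else 0
    p,a,_=dark(s2,uv,8,g[y-9:y+10,x-10:x+11].mean()*0.7); F.append(p); print("fork",p,a,plane(s2,[p],82))
p,a,_=dark(s1,(267,283),8,60); print("s1 fork2",p,a,plane(s1,[p],82),"tri",tri([(s1,p),(s2,F[1])]))
print("B bar",lid(c1,(257,88)),"A bar",lid(c1,(308,208)))
print(c1["bgr"].max(2)[120:145:2,272:298:2])
# deck edges in s1
print("deck corners",plane(s1,[(142,163),(402,176)],40), "dir of front edge")
E
```

```text
fork [122.8 188.5] 74 [[ 667.7 -149.2   82. ]]
[[71, 68, 71, 70, 68, 73, 71, 72, 73, 71], [87, 86, 89, 82, 59, 80, 68, 74, 70, 71], [134, 135, 131, 119, 52, 115, 78, 69, 68, 70], [131, 131, 109, 136, 66, 87, 115, 82, 66, 69], [136, 139, 78, 129, 99, 50, 83, 104, 69, 69], [143, 143, 57, 68, 65, 48, 58, 57, 92, 90], [126, 127, 51, 68, 70, 67, 98, 79, 141, 141], [65, 66, 44, 68, 74, 70, 70, 85, 137, 132], [72, 72, 50, 54, 73, 76, 70, 90, 132, 133], [73, 72, 64, 43, 61, 66, 60, 61, 125, 134], [69, 68, 64, 45, 45, 49, 48, 68, 64, 121], [69, 71, 70, 64, 52, 48, 66, 72, 70, 68], [73, 72, 72, 68, 66, 67, 67, 73, 69, 69], [72, 72, 72, 71, 73, 70, 72, 71, 73, 70], [71, 72, 72, 73, 72, 70, 72, 71, 73, 72]]
fork [210.3 195.1] 22 [[664.2 -50.4  82. ]]
fork [299.5 196.3] 78 [[653.8  51.4  82. ]]
s1 fork2 [268.4 284.5] 14 [[663.4 -46.3  82. ]] tri (array([661.5, -48.3,  86.7]), [1.7621715727178295, 1.7621715727178082])
B bar (np.int32(1), np.int32(563), ((255.96151733398438, 86.19232177734375), (45.20806884765625, 14.699555397033691), 56.30992889404297)) A bar (np.int32(1), np.int32(472), ((310.186
[... 189 characters left out ...]
2 126 125 121]
 [179 176 176 179 177 183 180 176 176 183 128 125 121]
 [174 179 177 183 171 127  76 140 182 176 178 129 124]
 [176 176 182 143  62  65  68 105 100 173 169 148 127]
 [179 180 179 119  88  67  68  66 106 133 177 178 125]
 [179 172 166 114 121  88  68  64  69 110 174 170 159]
 [174 175 176 114 122 117  68  68  67 129 169 168 170]
 [126 183 176 125 122  74  68  66  64 163 171 168 179]
 [ 64 162 172 157 132  73  74  76 153 167 173 174 122]
 [ 67  59 174 173 176 160 160 171 170 173 153 121 127]
 [ 70  67 102 171 168 169 168 171 173 138 125 124 126]
 [ 71  70  67 158 170 166 178 164 121 127 126 122 126]]
deck corners [[ 542.5 -213.4   40. ]
 [ 521.6  101.    40. ]] dir of front edge
```

```bash
cat >> meas.py <<'E'
def bar(c,uv,z=88):
    k,a,rr=lid(c,uv); P=plane(c,cv2.boxPoints(rr),z); e=[P[1]-P[0],P[2]-P[1]]; L=max(e,key=np.linalg.norm)
    return plane(c,[rr[0]],z)[0],np.degrees(np.arctan2(L[1],L[0]))%180,sorted(np.linalg.norm(v) for v in e)
E
python3 - <<'E'
from meas import *
c1=load("c1")
print(c1["o"])
print("B",bar(c1,(257,88)),"hole",plane(c1,[(284.3,132.3)],30))
print("A",bar(c1,(308,208)))
E
```

```text
[479.4 210.2 375.8]
B (array([454.1, 207.9,  88. ]), np.float64(42.645454905936305), [np.float64(14.139892219928852), np.float64(42.93950376567203)]) hole [[498.7 249.2  30. ]]
A (array([580.8, 285.1,  88. ]), np.float64(40.45004287408585), [np.float64(13.196976013562773), np.float64(51.20260921452971)])
```

```bash
python3 -m handwheel '[[[-24,-3,-10,0,0,9,0],[-24,-3,-10,0,0,9,0],[-24,-3,-20,0,0,9,0],[-24,-2,-20,0,0,9,0],[0,0,-40,0,0,0,0],[0,0,-35,0,0,0,0],[0,0,0,0,0,0,0],[0,0,0,0,0,0,0]]]' 40; python3 w.py b1
python3 - <<'E'
from meas import *
c=load("b1"); b=c["bgr"]; 
B=proj(c,[[454,208,88],[454+44*.735,208+44*.677,88],[498.7,249,30]]); print(B)
E
```

```text
time_s: 10.25
eef_pos: [454.3, 209.5, 106.9]
ee_rot: [0.001, -0.364, 0.931, -0.0]
force: [0.5, -0.1, -0.8]
grip_width: 0.5
grip_force: 0.0
[454.4 209.7 107.1] tool y ang 132.76 tool z [ 0.003  0.    -1.   ]
[[255.3 229.7]
 [255.3 290. ]
 [255.2 264.7]]
```

View pics/b1.png

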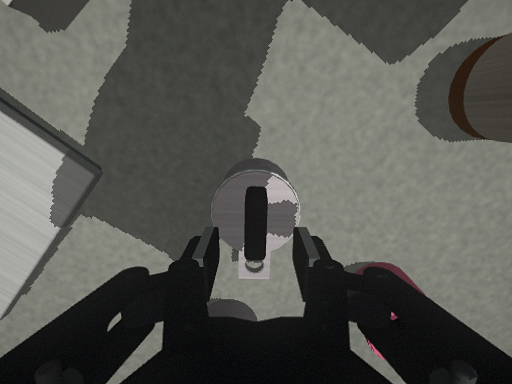

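The canister's bar is centred between the fingers, spanning rows 187–260 around column 256. I descend, grip, lift and check.

```bash
python3 -m handwheel '[[[0,0,-20,0,0,0,0],[0,0,-14,0,0,0,0],[0,0,0,0,0,0,-1],[0,0,0,0,0,0,-1],[0,0,0,0,0,0,-1],[0,0,0,0,0,0,-1],[0,0,20,0,0,0,-1],[0,0,30,0,0,0,-1]]]' 60; python3 -m handwheel '[[[0,0,40,0,0,0,-1],[0,0,0,0,0,0,-1]]]'; python3 w.py b2
```

```text
time_s: 11.3
eef_pos: [452.3, 209.8, 121.1]
ee_rot: [-0.002, -0.365, 0.931, 0.0]
force: [0.0, -0.1, -3.8]
grip_width: 0.149
grip_force: 61.5
time_s: 11.55
eef_pos: [454.2, 210.2, 163.5]
ee_rot: [0.002, -0.365, 0.931, -0.0]
force: [0.4, -0.1, -5.7]
grip_width: 0.148
grip_force: 61.8
[453.2 210.  161.5] tool y ang 132.8 tool z [ 0.001  0.    -1.   ]
```

Run:
```python
from meas import *
x=np.array([np.cos(np.radians(3.9)),np.sin(np.radians(3.9))])
for n,f in (("1",[654.5,50.5]),("2",[661,-49.5])): print(n,"loaded",f-60*x,"pre",f-105*x)
```

```text
1 loaded [594.6  46.4] pre [549.7  43.4]
2 loaded [601.1 -53.6] pre [556.2 -56.6]
```

```bash
python3 -m handwheel '[[[20,-40,0,0,0,-7,-1],[21,-50,0,0,0,-7,-1],[21,-50,0,0,0,-7,-1],[21,-50,0,0,0,-7,-1],[21,-50,0,0,0,-7,-1],[0,-26,0,0,0,-3.9,-1],[0,0,0,0,0,0,-1],[0,0,0,0,0,0,-1]]]'; python3 -m handwheel '[[[0,0,-20,0,0,0,-1],[0,0,-15,0,0,0,-1],[0,0,0,0,0,0,-1],[0,0,0,0,0,0,-1]]]'; python3 w.py b3
```

```text
time_s: 12.6
eef_pos: [556.6, -55.3, 160.1]
ee_rot: [-0.001, -0.034, 0.999, 0.001]
force: [0.2, 0.7, -3.8]
grip_width: 0.154
grip_force: 61.5
time_s: 13.1
eef_pos: [557.6, -55.9, 127.0]
ee_rot: [0.0, -0.034, 0.999, -0.0]
force: [0.6, -0.4, -5.2]
grip_width: 0.15
grip_force: 61.3
[557.7 -56.  127.2] tool y ang 93.91 tool z [ 0.001 -0.    -1.   ]
```

View pics/b3.png

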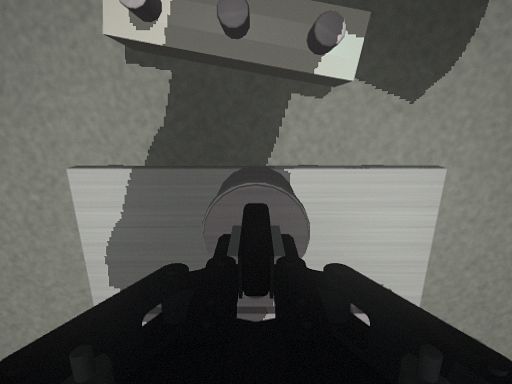

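The lug points straight at the middle fork (column 256), and the deck's front corners at (67,168) and (446,168) are symmetric about it. I lower and slide in.

```bash
python3 -m handwheel '[[[0,0,-8,0,0,0,-1],[0,-0.5,-4,0,0,0,-1],[0,0,0,0,0,0,-1],[8,0.6,0,0,0,0,-1],[8,0.5,0,0,0,0,-1],[0,0,0,0,0,0,-1]]]'; python3 -m handwheel '[[[8,0.6,0,0,0,0,-1],[8,0.5,0,0,0,0,-1],[6,0.4,0,0,0,0,-1],[5,0.3,0,0,0,0,-1],[0,0,0,0,0,0,-1],[0,0,0,0,0,0,-1]]]'
```

```text
time_s: 13.9
eef_pos: [574.0, -55.4, 114.5]
ee_rot: [0.0, -0.034, 0.999, -0.0]
force: [-0.1, 0.1, -4.7]
grip_width: 0.149
grip_force: 61.5
time_s: 14.65
eef_pos: [600.2, -53.7, 114.5]
ee_rot: [-0.0, -0.034, 0.999, 0.0]
force: [0.2, 0.1, -3.5]
grip_width: 0.147
grip_force: 61.5
```

```bash
python3 -m handwheel '[[[2.3,0.1,0,0,0,0,-1],[0,0,-1,0,0,0,-1],[0,0,-1,0,0,0,-1],[0,0,0,0,0,0,-1]]]'; python3 -m handwheel '[[[0,0,0,0,0,0,-0.2],[0,0,0,0,0,0,-0.2],[0,0,40,0,0,0,-0.2],[20,0,50,0,0,0,0],[40,0,30,0,0,0,0],[0,0,0,0,0,0,0],[0,0,0,0,0,0,0]]]'; python3 w.py b4
```

```text
time_s: 15.15
eef_pos: [602.5, -53.6, 112.4]
ee_rot: [-0.0, -0.034, 0.999, 0.0]
force: [-0.2, 0.1, -4.6]
grip_width: 0.15
grip_force: 61.5
time_s: 16.02
eef_pos: [661.9, -53.5, 231.4]
ee_rot: [-0.001, -0.034, 0.999, 0.0]
force: [-0.2, 1.1, -0.3]
grip_width: 0.5
grip_force: 0.0
[661.6 -53.4 231.2] tool y ang 93.89 tool z [-0.003  0.001 -1.   ]
```

View pics/b4.png

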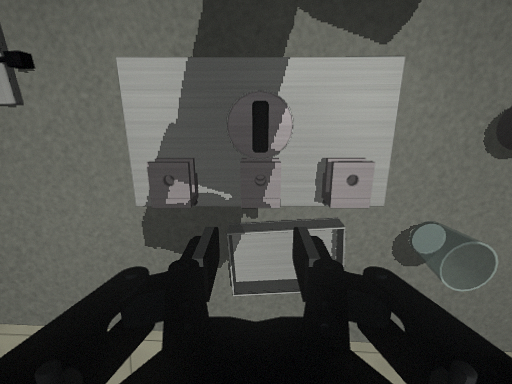

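The can stands in the middle fork at (260,125), with fork holes at (168,180), (260,180) and (352,180). Next I measure the hole and bar offsets.

Run:
```python
from meas import *
c=load("b4"); g=c["bgr"].max(2)
H=[]
for u in (168,260,352):
    p=g[172:190,u-10:u+11]; 
    if u==260: print(p)
    b=cv2.GaussianBlur(p,(3,3),0); m=(b<np.median(b)*.75).astype(np.uint8); n,l,st,ce=cv2.connectedComponentsWithStats(m)
    for i in range(1,n):
        if st[i,4]>15: q=ce[i]+[u-10,172]; print(u,q,st[i],plane(c,[q],82))
print("bar",lid(c,(260,125)),bar(c,(260,125),128))
```

```text
168 [165.7 181.8] [ 6  5  6  9 20] [[ 669.6 -151.8   82. ]]
[[ 76  75  75  72  75  77  73  77  75  75  76  75  80  75  75  72  69  71
   74  73  73]
 [ 74  74  75  74  77  74  78  75  76  77  74  75  72  77  75  74  76  75
   76  70  76]
 [ 73  75  78  75  76  77  76  73  74  72  70  71  72  73  76  79  77  72
   76  76  74]
 [ 76  75  76  76  73  74  73  65  64  69  71  68  68  63  71  72  76  73
   74  71  93]
 [ 76  71  74  75  72  71  65  67  75  74  77  78  74  72  59  66  75  74
   74  71 143]
 [ 74  74  73  75  75  65  56  74  76  76  76  76  78  74  54  62  75  76
   75  71 145]
 [ 78  78  76  77  74  59  50  55  74  73  73  72  70  55  60  68  69  80
   77  70 147]
 [ 79  78  77  81  70  66  63  50  52  51  58  55  50  59  68  66  69  80
   81  72 148]
 [ 76  77  74  76  63  65  72  67  61  56  56  62  59  69  74  59  64  76
   74  70 145]
 [ 74  70  70  73  68  62  74  77  69  71  70  74  75  79  73  53  67  75
   71  68 138]
 [ 77  76  74  80  73  54  57  74  78  79  81  78  80  72  57  58  67  75
   95  89 143]
 [ 75  75  80  74  79  70  48  56  69  73  72  73  73  60  51  65  72  74
  148 142 140]
 [ 75  74  73  76  74  71  65  47  45  50  59  57  53  49  59  70  77  68
  141 142 136]
 [ 74  76  74  75  74  75  69  66  57  52  52  51  60  60  67  74  73  88
  137 138 137]
 [ 77  74  75  74  73  77  73  75  71  70  66  73  71  74  77  73  76 142
  141 141 138]
 [ 76  74  75  78  72  77  74  76  77  78  76  75  76  75  74  74  67 140
  141 139 140]
 [ 75  75  78  74  74  75  76  76  76  77  77  75  75  77  76  74  68 141
  142 139 140]
 [ 74  74  75  76  75  74  76  74  75  73  76  75  76  73  73  92  87 137
  141 136 138]]
352 [352.3 179.7] [  5   3  12  11 103] [[653.7  51.3  82. ]]
bar (np.int32(1), np.int32(828), ((260.0, 126.5), (51.0, 16.0), 90.0)) (array([601.9, -54.2, 128. ]), np.float64(4.601132420624744), [np.float64(13.497722840679142), np.float64(42.92704253232245)])
```

```bash
python3 -m handwheel '[[[-6,52,0,0,0,5,0],[-6,52,0,0,0,5,0],[-6,52,0,0,0,5,0],[-6,52,0,0,0,5,0],[-6,52,0,0,0,5,0],[-6,52,0,0,0,5,0],[-6,52,0,0,0,4,0],[0,0,0,0,0,0,0]]]'; python3 -m handwheel '[[[0,0,0,0,0,0,0],[0,0,0,0,0,0,0]]]'; python3 w.py a1
python3 - <<'E'
from meas import *
b4=load("b4"); print("fork2",plane(b4,[(260.2,180.6)],82))
c=load("a1"); hsv=cv2.cvtColor(c["bgr"],cv2.COLOR_BGR2HSV); q=proj(c,[[581,286,88],[629,322,30]]); print(q)
for u,v in [q[0]]: print(bar(c,(u,v)))
E
```

```text
time_s: 17.08
eef_pos: [618.7, 313.5, 231.2]
ee_rot: [-0.001, -0.327, 0.945, 0.0]
force: [0.6, -0.8, -0.9]
grip_width: 0.5
grip_force: 0.0
time_s: 17.32
eef_pos: [620.8, 309.0, 232.4]
ee_rot: [-0.0, -0.324, 0.946, -0.0]
force: [0.7, 0.3, 0.6]
grip_width: 0.502
grip_force: 0.0
[620.9 309.1 232.5] tool y ang 127.78 tool z [-0. -0. -1.]
fork2 [[661.4 -48.9  82. ]]
[[262.2 139. ]
 [260.1 181.6]]
(array([583.7, 287.5,  88. ]), np.float64(40.44153499458673), [np.float64(13.340003276512595), np.float64(42.988213466835916)])
```

View pics/a1.png

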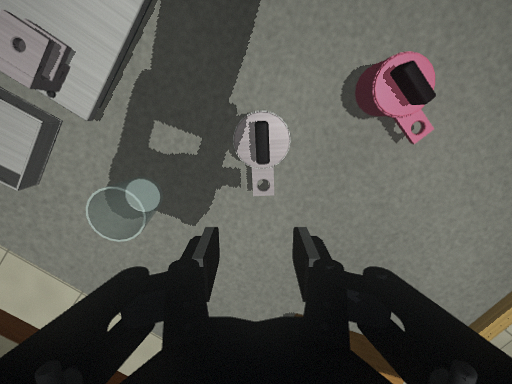

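The wrist view shows canister A's bar at (262,143) and its lug hole at (263,185), clear of the beaker and the pink decoy. I grasp it.

```bash
python3 -m handwheel '[[[-18,-10,-20,0,0,2.6,0],[-18.5,-11.5,-40,0,0,0,0],[0,0,-40,0,0,0,0],[0,0,-25,0,0,0,0],[0,0,-20,0,0,0,0],[0,0,-14.5,0,0,0,0],[0,0,0,0,0,0,0],[0,0,0,0,0,0,0]]]' 60; python3 w.py a2; python3 -m handwheel '[[[0,0,0,0,0,0,-1],[0,0,0,0,0,0,-1],[0,0,0,0,0,0,-1],[0,0,0,0,0,0,-1],[0,0,20,0,0,0,-1],[0,0,30,0,0,0,-1],[0,0,40,0,0,0,-1],[0,0,0,0,0,0,-1]]]'
python3 - <<'E'
from meas import *
c=load("a2"); print(bar(c,proj(c,[[583,287,88]])[0]), proj(c,[[583,287,88]]))
c=load("a1"); print("hole",plane(c,[(263,185)],30)); R,p=tool(); print(p)
E
```

```text
time_s: 18.38
eef_pos: [584.6, 288.9, 74.0]
ee_rot: [0.001, -0.346, 0.938, -0.0]
force: [-0.1, 1.3, 0.3]
grip_width: 0.501
grip_force: 0.0
[584.6 289.   74.1] tool y ang 130.48 tool z [ 0.002  0.    -1.   ]
time_s: 19.42
eef_pos: [585.0, 289.2, 165.0]
ee_rot: [0.002, -0.346, 0.938, -0.0]
force: [0.1, -0.2, -5.1]
grip_width: 0.15
grip_force: 59.1
(array([581.3, 285.7,  88. ]), np.float64(41.265691050462635), [np.float64(12.984031578146485), np.float64(47.27540489309681)]) [[256.3 254.8]]
hole [[630.3 327.8  30. ]]
[585.  289.2 165. ]
```

```bash
python3 -m handwheel '[[[-7,-40,0,0,0,-7,-1],[-7,-50,0,0,0,-7,-1],[-7,-50,0,0,0,-7,-1],[-7,-50,0,0,0,-7,-1],[-7,-50,0,0,0,-7,-1],[0,-5,0,0,0,-1.6,-1],[0,0,0,0,0,0,-1],[0,0,0,0,0,0,-1]]]'; python3 -m handwheel '[[[0,0,-20,0,0,0,-1],[0,0,-18,0,0,0,-1],[0,0,0,0,0,0,-1],[0,0,0,0,0,0,-1]]]'; python3 w.py a3
```

```text
time_s: 20.42
eef_pos: [548.9, 45.0, 162.2]
ee_rot: [-0.001, -0.035, 0.999, 0.0]
force: [0.0, 0.8, -4.4]
grip_width: 0.152
grip_force: 59.7
time_s: 20.92
eef_pos: [549.5, 44.4, 125.7]
ee_rot: [0.0, -0.034, 0.999, -0.0]
force: [-0.4, -0.5, -4.1]
grip_width: 0.146
grip_force: 59.5
[549.6  44.3 125.8] tool y ang 93.94 tool z [ 0.001 -0.    -1.   ]
```

View pics/a3.png

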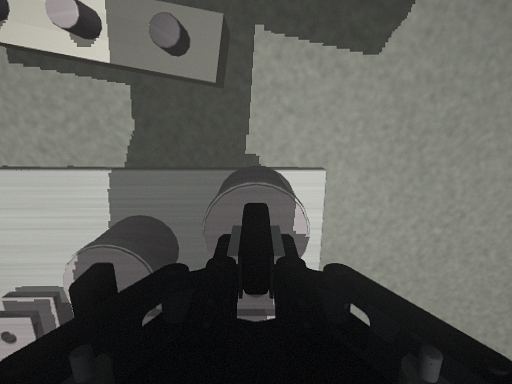

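Aligned: the lug points at the left fork (256,310), and the neighbouring can is clear at left. I insert.

```bash
python3 -m handwheel '[[[0,0,-7,0,0,0,-1],[0,0,-4,0,0,0,-1],[0,0,0,0,0,0,-1],[8,0.6,0,0,0,0,-1],[8,0.5,0,0,0,0,-1],[0,0,0,0,0,0,-1]]]'; python3 -m handwheel '[[[8,0.6,0,0,0,0,-1],[8,0.5,0,0,0,0,-1],[8,0.5,0,0,0,0,-1],[5.3,0.3,0,0,0,0,-1],[0,0,-1,0,0,0,-1],[0,0,-1,0,0,0,-1],[0,0,0,0,0,0,-1],[0,0,0,0,0,0,-1]]]'; python3 -m handwheel '[[[0,0,0,0,0,0,-0.2],[0,0,0,0,0,0,-0.2],[0,0,40,0,0,0,-0.2],[20,0,50,0,0,0,0],[40,0,30,0,0,0,0],[0,0,0,0,0,0,0],[0,0,0,0,0,0,0]]]'; python3 w.py a4
python3 - <<'E'
from meas import *
c=load("a4"); q=proj(c,[[653.8,51.3,82],[661.4,-48.9,82],[594,47.2,128],[601.5,-53,128]]); print(q)
for u in q[2:]: print(bar(c,u,128))
cv2.imwrite("pics/a4c.png",cv2.resize(c["bgr"][100:220,130:330],None,fx=4,fy=4,interpolation=cv2.INTER_CUBIC))
E
```

```text
time_s: 21.72
eef_pos: [565.7, 45.0, 113.9]
ee_rot: [0.0, -0.034, 0.999, -0.0]
force: [0.4, -0.0, -4.9]
grip_width: 0.153
grip_force: 59.7
time_s: 22.72
eef_pos: [595.4, 46.9, 113.7]
ee_rot: [0.002, -0.034, 0.999, -0.0]
force: [2.2, 0.6, 6.0]
grip_width: 0.152
grip_force: 61.2
time_s: 23.6
eef_pos: [653.5, 47.0, 230.5]
ee_rot: [-0.002, -0.034, 0.999, 0.0]
force: [0.2, 0.4, -0.1]
grip_width: 0.498
grip_force: 0.0
[653.3  47.  230.5] tool y ang 93.9 tool z [-0.003  0.    -1.   ]
[[259.9 181.6]
 [167.7 182.4]
 [261.1 127.2]
 [144.4 128. ]]
(array([595.1,  46.4, 128. ]), np.float64(3.616593057566689), [np.float64(13.478699494157933), np.float64(42.94765108245846)])
(array([600.9, -49.4, 128. ]), np.float64(4.574634049943328), [np.float64(20.690264749724722), np.float64(42.83954013006666)])
```

View pics/a4c.png

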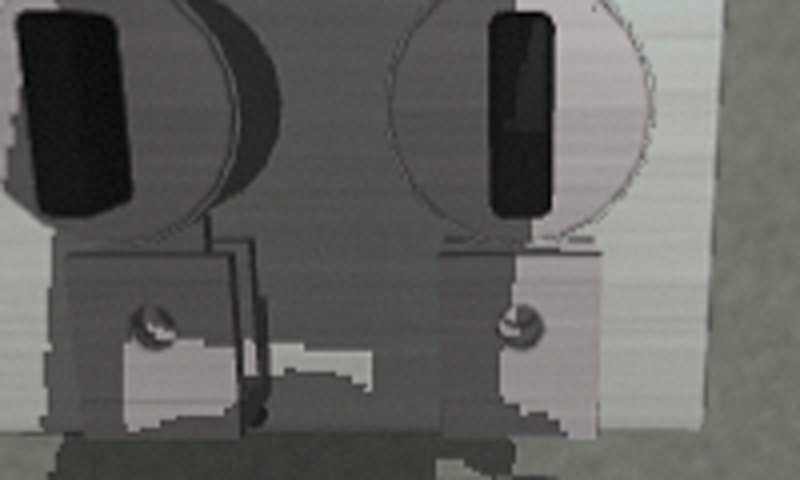

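Crop: the fork hole at crop (520,326) is at image (260,181.5), exactly where predicted. The second hole at crop (154,328) also agrees within 1 px. Next come the pins.

```bash
python3 -m handwheel '[[[-35,-20,0,0,0,0,0],[-35,-20,0,0,0,0,0],[-35,-20,0,0,0,0,0],[-35,-20,0,0,0,0,0],[-35,-10,-20,0,0,0,0],[0,0,-10,0,0,0,0],[0,0,0,0,0,0,0],[0,0,0,0,0,0,0]]]'; python3 w.py p1
python3 - <<'E'
from meas import *
c=load("p1"); q=proj(c,[[436,-21,76],[430,-79,76],[424,-137,76]]); print(q)
cv2.imwrite("pics/p1c.png",cv2.resize(c["bgr"][60:260,60:360],None,fx=2.5,fy=2.5,interpolation=cv2.INTER_CUBIC))
E
```

```text
time_s: 24.65
eef_pos: [480.0, -42.9, 202.2]
ee_rot: [0.0, -0.034, 0.999, -0.0]
force: [0.0, -0.3, 0.4]
grip_width: 0.501
grip_force: 0.0
[480.  -42.9 202.3] tool y ang 93.93 tool z [ 0.001 -0.    -1.   ]
[[281.9 143.6]
 [222.  133.1]
 [160.5 122.3]]
```

View pics/p1c.png

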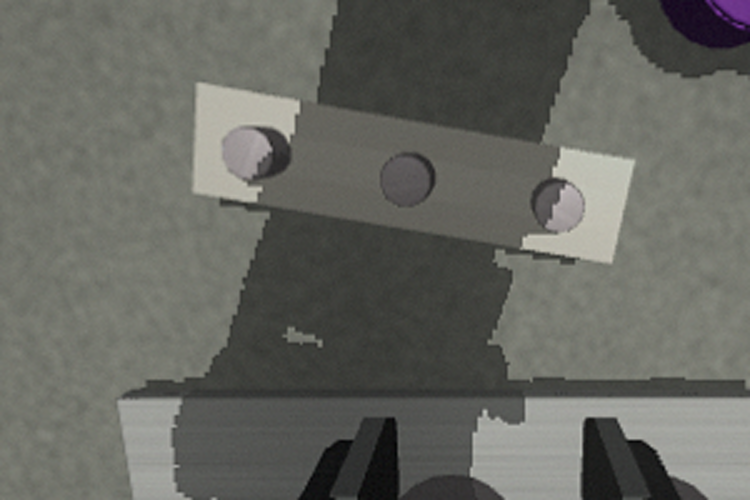

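Pin heads in the crop: middle (407,178), left-of-stand +y pin (559,206), and the -y pin (247,153). Those are image (222.7,131.1), (283.5,142.3) and (158.7,121.1).

Run:
```python
from meas import *
c=load("p1"); s1=load("s1")
P=[(283.5,142.3),(222.7,131.1),(158.7,121.1)]
print(plane(c,P,76))
for a,b in zip(P,[(325,85.5),(266,71),(206,57)]): print(tri([(c,a),(s1,b)]))
```

```text
[[ 434.7  -19.5   76. ]
 [ 428.1  -78.4   76. ]
 [ 423.1 -138.7   76. ]]
(array([435. , -19.2,  73.4]), [0.07572277805897093, 0.07572277805900353])
(array([428.4, -79. ,  71.2]), [0.08640835792848799, 0.08640835792853528])
(array([ 423.3, -138.2,   76. ]), [0.4953837293297567, 0.4953837293296989])
```

```bash
python3 -m handwheel '[[[-25,12,-30,0,0,0,0],[-20,12,-30,0,0,0,0],[0,0,-40,0,0,0,0],[0,0,-22,0,0,0,0],[0,0,-12,0,0,0,0],[0,0,-8.2,0,0,0,0],[0,0,0,0,0,0,0],[0,0,0,0,0,0,0]]]'; python3 w.py p2;  python3 -m handwheel '[[[0,0,0,0,0,0,-1],[0,0,0,0,0,0,-1],[0,0,0,0,0,0,-1],[0,0,0,0,0,0,-1]]]' 50
```

```text
time_s: 25.7
eef_pos: [434.9, -19.2, 60.4]
ee_rot: [0.001, -0.034, 0.999, -0.0]
force: [-0.5, 0.4, 0.4]
grip_width: 0.497
grip_force: 0.0
[434.8 -19.2  60.4] tool y ang 93.89 tool z [ 0.001 -0.    -1.   ]
time_s: 26.25
eef_pos: [434.6, -19.1, 60.3]
ee_rot: [0.0, -0.034, 0.999, -0.0]
force: [-2.0, 0.0, 5.9]
grip_width: 0.215
grip_force: 48.7
```

View pics/p2.png

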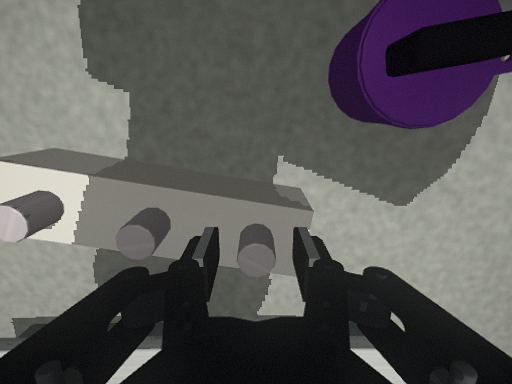

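The pin head sits centred between the pads at (257,260). The grip width of 0.215 matches a 20 mm head. I lift and carry it over the left fork.

```bash
python3 - <<'E'
from meas import *
c=load("p2"); print(plane(c,[(257,259.5)],76), proj(c,[[434.8,-19.2,76]]))
E
python3 -m handwheel '[[[0,0,20,0,0,0,-1],[0,0,50,0,0,0,-1],[0,0,50,0,0,0,-1],[20,5,20,0,0,0,-1],[50,20,0,0,0,0,-1],[50,20,0,0,0,0,-1],[50,16,0,0,0,0,-1],[40,10,0,0,0,0,-1]]]'; python3 -m handwheel '[[[9,0,0,0,0,0,-1],[0,0,-10,0,0,0,-1],[0,0,-30,0,0,0,-1],[0,0,-15,0,0,0,-1],[0,0,0,0,0,0,-1],[0,0,0,0,0,0,-1]]]'; python3 w.py q1
```

```text
[[434.5 -19.2  76. ]] [[257. 260.]]
time_s: 27.25
eef_pos: [645.8, 52.8, 199.3]
ee_rot: [-0.0, -0.034, 0.999, 0.0]
force: [-0.4, -0.5, -0.7]
grip_width: 0.214
grip_force: 49.0
time_s: 28.0
eef_pos: [653.7, 51.8, 146.0]
ee_rot: [0.001, -0.034, 0.999, -0.0]
force: [0.3, -0.8, -0.7]
grip_width: 0.212
grip_force: 49.0
[653.8  51.8 146.1] tool y ang 93.89 tool z [ 0.002 -0.    -1.   ]
```

View pics/q1.png

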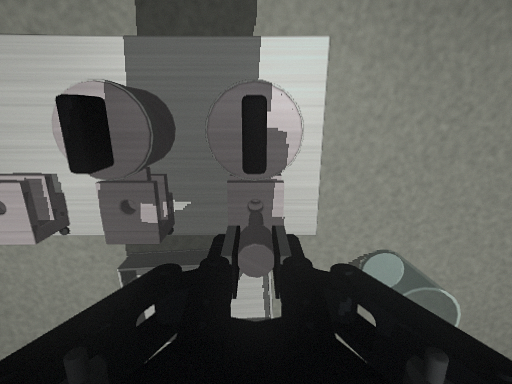

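The pin tip shows at (255,205), right over the fork hole and central on the plate (columns 228–283). I lower it in steps.

```bash
python3 -m handwheel '[[[0,0,-8,0,0,0,-1],[0,0,-5,0,0,0,-1],[0,0,-4,0,0,0,-1],[0,0,-4,0,0,0,-1],[0,0,0,0,0,0,-1]]]'; python3 -m handwheel '[[[0,0,-4,0,0,0,-1],[0,0,-4,0,0,0,-1],[0,0,-4,0,0,0,-1],[0,0,0,0,0,0,-1]]]'
```

```text
time_s: 28.68
eef_pos: [653.3, 51.9, 123.4]
ee_rot: [-0.0, -0.034, 0.999, 0.0]
force: [0.1, -0.1, -1.3]
grip_width: 0.215
grip_force: 49.0
time_s: 29.18
eef_pos: [653.3, 51.9, 111.4]
ee_rot: [-0.0, -0.034, 0.999, 0.0]
force: [-0.2, 0.4, -0.9]
grip_width: 0.219
grip_force: 49.0
```

```bash
python3 -m handwheel '[[[0,0,-4,0,0,0,-1],[0,0,-4,0,0,0,-1],[0,0,-4,0,0,0,-1],[0,0,-3,0,0,0,-1],[0,0,0,0,0,0,-1]]]'; python3 -m handwheel '[[[0,0,-3,0,0,0,-1],[0,0,-2,0,0,0,-1],[0,0,0,0,0,0,-1]]]'
```

```text
time_s: 29.8
eef_pos: [653.3, 51.9, 96.5]
ee_rot: [-0.0, -0.034, 0.999, 0.0]
force: [0.0, -0.3, -1.3]
grip_width: 0.216
grip_force: 49.0
time_s: 30.18
eef_pos: [653.5, 51.9, 92.4]
ee_rot: [0.0, -0.034, 0.999, -0.0]
force: [-2.1, 0.6, 3.9]
grip_width: 0.214
grip_force: 49.6
```

```bash
python3 -m handwheel '[[[0,0,-0.5,0,0,0,-1],[0,0,0,0,0,0,0],[0,0,0,0,0,0,0],[0,0,0,0,0,0,0],[0,0,40,0,0,0,0],[0,0,60,0,0,0,0],[0,0,10,0,0,0,0],[0,0,0,0,0,0,0]]]'; python3 w.py q2; python3 -m handwheel '[[[-50,-30,0,0,0,0,0],[-50,-30,0,0,0,0,0],[-50,-30,0,0,0,0,0],[-40,-25,0,0,0,0,0],[-35.3,-15.3,-20,0,0,0,0],[0,0,-40,0,0,0,0],[0,0,0,0,0,0,0],[0,0,0,0,0,0,0]]]';  python3 w.py p3
python3 - <<'E'
import cv2,numpy as np
a=cv2.imread("pics/q2.png");b=cv2.imread("pics/p3.png");cv2.imwrite("pics/qp.png",np.hstack([a[80:330,60:460],b[80:330,60:460]]))
from meas import *
print(proj(load("q2"),[[653.8,51.5,82],[653.8,51.5,108]]),proj(load("p3"),[[428.2,-78.7,76]]))
E
```

```text
time_s: 31.18
eef_pos: [653.4, 51.9, 201.2]
ee_rot: [0.0, -0.034, 0.999, -0.0]
force: [-0.4, 0.7, -0.9]
grip_width: 0.5
grip_force: 0.0
[653.   51.9 199.9] tool y ang 93.89 tool z [-0.002  0.    -1.   ]
time_s: 32.22
eef_pos: [428.6, -78.3, 141.8]
ee_rot: [-0.0, -0.034, 0.999, 0.0]
force: [0.3, -0.3, 0.3]
grip_width: 0.501
grip_force: 0.0
[428.8 -78.4 142.1] tool y ang 93.93 tool z [ 0.001 -0.    -1.   ]
[[255.7 188.2]
 [255.8 196.1]] [[255.9 205.5]]
```

View pics/qp.png

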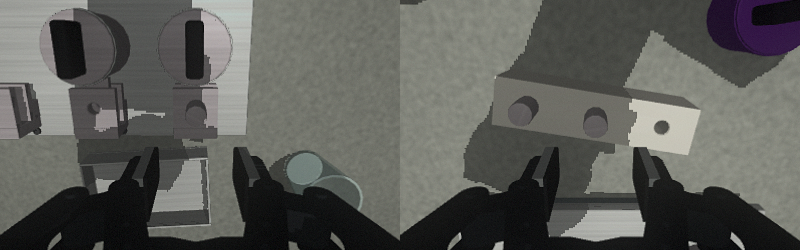

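Left: the pin stands in fork 1 with its head top at image (256,195), matching the prediction for z=108, so it is seated. Right: the middle pin's head is at (255,205), as predicted.

```bash
python3 -m handwheel '[[[0,0,-30,0,0,0,0],[0,0,-30,0,0,0,0],[0,0,-14,0,0,0,0],[0,0,-7.8,0,0,0,0],[0,0,0,0,0,0,-1],[0,0,0,0,0,0,-1],[0,0,0,0,0,0,-1],[0,0,0,0,0,0,-1]]]' 50; python3 -m handwheel '[[[0,0,20,0,0,0,-1],[0,0,50,0,0,0,-1],[0,0,50,0,0,0,-1],[20,5,20,0,0,0,-1],[50,5,0,0,0,0,-1],[50,5,0,0,0,0,-1],[50,5,0,0,0,0,-1],[50,5,0,0,0,0,-1]]]'; python3 -m handwheel '[[[12.6,5.2,0,0,0,0,-1],[0,0,-10,0,0,0,-1],[0,0,-30,0,0,0,-1],[0,0,-14,0,0,0,-1],[0,0,0,0,0,0,-1],[0,0,0,0,0,0,-1]]]'; python3 w.py q3
python3 - <<'E'
from meas import *
c=load("q3");R,p=tool();print(proj(c,[[661.2,-48.6,82],p-[0,0,50],p+[0,0,16]]))
cv2.imwrite("pics/q3c.png",cv2.resize(c["bgr"][120:300,160:350],None,fx=3,fy=3,interpolation=cv2.INTER_CUBIC))
E
```

```text
time_s: 33.28
eef_pos: [428.6, -78.6, 60.3]
ee_rot: [0.001, -0.034, 0.999, -0.0]
force: [-0.3, 0.5, 6.5]
grip_width: 0.212
grip_force: 49.1
time_s: 34.28
eef_pos: [649.5, -53.2, 199.4]
ee_rot: [-0.0, -0.034, 0.999, -0.0]
force: [0.2, 0.1, -0.1]
grip_width: 0.214
grip_force: 49.1
time_s: 35.02
eef_pos: [661.0, -48.4, 146.8]
ee_rot: [0.001, -0.034, 0.999, -0.0]
force: [0.3, 0.1, -0.9]
grip_width: 0.212
grip_force: 49.1
[661.1 -48.4 146.8] tool y ang 93.89 tool z [ 0.002 -0.001 -1.   ]
[[256.2 206.5]
 [256.6 213.1]
 [257.1 260.7]]
```

View pics/q3c.png

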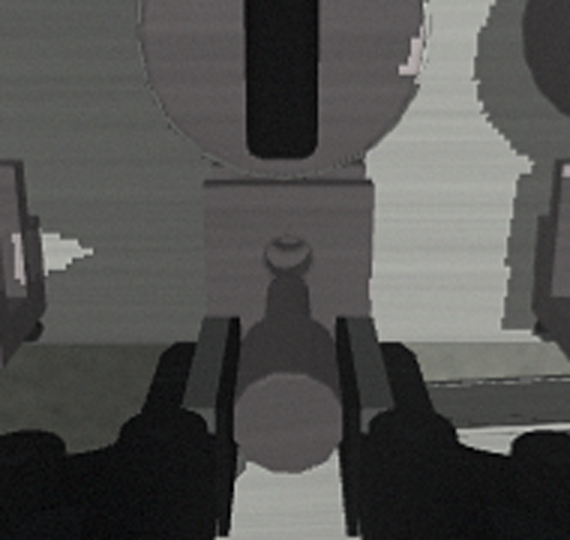

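The pin is held above fork 2, and the hole at crop (288,256) lines up with the shank at column 287. The hole is about 1 mm closer than predicted, so I correct x by -0.6.

```bash
python3 -m handwheel '[[[-0.6,0,-8,0,0,0,-1],[0,0,-5,0,0,0,-1],[0,0,-4,0,0,0,-1],[0,0,-4,0,0,0,-1],[0,0,0,0,0,0,-1]]]'; python3 -m handwheel '[[[0,0,-4,0,0,0,-1],[0,0,-4,0,0,0,-1],[0,0,-4,0,0,0,-1],[0,0,0,0,0,0,-1]]]'; python3 -m handwheel '[[[0,0,-4,0,0,0,-1],[0,0,-4,0,0,0,-1],[0,0,-4,0,0,0,-1],[0,0,0,0,0,0,-1]]]'
```

```text
time_s: 35.7
eef_pos: [660.0, -48.2, 124.1]
ee_rot: [-0.0, -0.034, 0.999, 0.0]
force: [0.1, -0.6, -0.8]
grip_width: 0.212
grip_force: 49.1
time_s: 36.2
eef_pos: [660.0, -48.1, 112.1]
ee_rot: [-0.0, -0.034, 0.999, 0.0]
force: [-0.5, -0.1, -1.2]
grip_width: 0.215
grip_force: 49.1
time_s: 36.7
eef_pos: [659.9, -48.1, 100.1]
ee_rot: [-0.0, -0.034, 0.999, 0.0]
force: [-0.1, -0.0, -1.7]
grip_width: 0.213
grip_force: 49.1
```

```bash
python3 -m handwheel '[[[0,0,-4,0,0,0,-1],[0,0,-3,0,0,0,-1],[0,0,-1.5,0,0,0,-1],[0,0,0,0,0,0,-1]]]'; python3 -m handwheel '[[[0,0,-0.5,0,0,0,-1],[0,0,0,0,0,0,0],[0,0,0,0,0,0,0],[0,0,0,0,0,0,0],[0,0,40,0,0,0,0],[0,0,60,0,0,0,0],[0,0,20,0,0,0,0],[0,0,0,0,0,0,0]]]'; python3 w.py q4
python3 - <<'E'
from meas import *
c=load("q4");print(proj(c,[[660.5,-48.4,108],[660.5,-48.4,82],[653.6,51.7,108]]))
g=cv2.GaussianBlur(cv2.resize(c["bgr"].max(2)[150:230,210:390],None,fx=4,fy=4,interpolation=cv2.INTER_CUBIC),(5,5),0)
cc=cv2.HoughCircles(g,cv2.HOUGH_GRADIENT,1,100,param1=60,param2=12,minRadius=30,maxRadius=55); print(None if cc is None else [(x/4+210,y/4+150,r/4) for x,y,r in cc[0][:5]])
t=snap("top");print(proj(t,[[660.5,-48.4,108],[653.6,51.7,108]]));cv2.imwrite("pics/q4c.png",np.vstack([cv2.resize(c["bgr"][130:230,200:400],None,fx=3,fy=3),cv2.resize(t["bgr"][120:220,140:340],None,fx=3,fy=3)]))
E
```

```text
time_s: 37.2
eef_pos: [660.2, -48.2, 92.4]
ee_rot: [0.0, -0.034, 0.999, -0.0]
force: [-1.5, -0.2, 2.4]
grip_width: 0.216
grip_force: 49.6
time_s: 38.2
eef_pos: [660.6, -48.3, 212.9]
ee_rot: [0.001, -0.034, 0.999, -0.0]
force: [0.3, -1.0, -0.3]
grip_width: 0.503
grip_force: 0.0
[660.  -48.2 210.9] tool y ang 93.89 tool z [-0.  0. -1.]
[[256.2 191.6]
 [256.1 184.4]
 [363.9 191.4]]
[(np.float32(364.375), np.float32(192.625), np.float32(10.125)), (np.float32(256.125), np.float32(192.125), np.float32(9.75)), (np.float32(342.875), np.float32(168.875), np.float32(11.675)), (np.float32(266.375), np.float32(215.375), np.float32(11.65)), (np.float32(317.375), np.float32(171.625), np.float32(9.75))]
[[282.3 148.2]
 [250.  149.7]]
```

View pics/q4c.png

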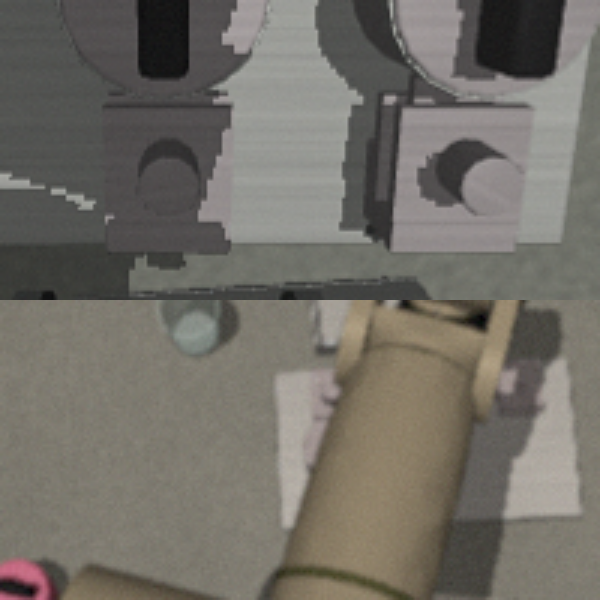

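I find both pins seated: the Hough circles on the head tops, (256.1,192.1) and (364.4,192.6), match the prediction for z=108 within about 1 px. Counting back, I have viewed 18 pictures, more than the 14 allowed, so I will view no more and work from numbers only. Next I measure the fader and pointer over the track.

```bash
python3 -m handwheel '[[[-23,-48,0,0,0,1,0.2],[-23,-48,0,0,0,1,0.2],[-23,-48,0,0,0,0.6,0.2],[-23,-48,0,0,0,0,0.2],[-23,-48,0,0,0,0,0.2],[-23,-48,0,0,0,0,0.2],[-12,-48,0,0,0,0,0.2],[0,0,0,0,0,0,0.2]]]'; python3 -m handwheel '[[[0,0,0,0,0,0,0.2],[0,0,0,0,0,0,0.2]]]'; python3 w.py g1
python3 - <<'E'
from meas import *
c=load("g1"); g=c["bgr"].max(2)
print(proj(c,[[460,-391.5,54],[553,-362,18],[519.5,-384.8,14],[545,-340,18]]))
m=(g<40).astype(np.uint8); m[250:]=0
for a,ce,st in blobs(m,20): print(a,ce,st)
t=snap("top"); b=t["bgr"]; m=(b.max(2)<45)
for a,ce,st in blobs(m,15): print("top",a,ce,st,plane(t,[ce],85)[0][:2])
E
```

```text
time_s: 39.3
eef_pos: [508.3, -386.8, 209.1]
ee_rot: [-0.001, -0.055, 0.999, 0.001]
force: [0.0, -0.0, -0.8]
grip_width: 0.601
grip_force: 0.0
time_s: 39.55
eef_pos: [510.6, -383.0, 211.0]
ee_rot: [-0.0, -0.057, 0.998, 0.0]
force: [0.4, -0.5, 0.3]
grip_width: 0.599
grip_force: 0.0
[ 510.6 -383.1  211.3] tool y ang 96.58 tool z [-0.  0. -1.]
[[253.4 132.2]
 [268.2 205.7]
 [253.6 178.1]
 [285.9 201.7]]
1331 [393.6  12.6] [369   0  58  31]
844 [253.2 163.1] [240 122  26 107]
265 [279.7 203.6] [267 196  22  16]
215 [205.5 240.6] [197 228  15  22]
202 [305.9 240.7] [301 228  14  22]
117 [184.1 243.3] [176 237  17  13]
109 [326.7 243.4] [319 237  16  13]
top 39 [284.  165.3] [283 159   3  14] [612.1 -55.3]
top 34 [251.1 166.4] [250 161   3  13] [606.4  47.6]
top 107 [  6.6 176.4] [  0 170  16  12] [558.4 805.7]
top 34 [371.4 191.2] [368 189   8   6] [ 534.5 -325.9]
top 31 [144.4 215.4] [138 214  13   4] [444.7 368.9]
top 81 [160.6 278.1] [155 274  12  10] [258.6 306.8]
```

Run:
```python
from meas import *
c=load("g1"); g=c["bgr"].max(2).astype(int)
print("block col 243-264 mean rows",[(r,int(np.median(np.r_[g[r,242:248],g[r,258:264]]))) for r in range(116,148)])
print("finger cols 264..271", [(r,g[r,262:274:2].tolist()) for r in range(194,216)])
print("row138",g[138,234:272].tolist())
print("track ends",[(r,g[r,259]) for r in list(range(98,112))+list(range(222,250))])
```

```text
block col 243-264 mean rows [(116, 199), (117, 198), (118, 198), (119, 199), (120, 203), (121, 177), (122, 15), (123, 24), (124, 30), (125, 39), (126, 43), (127, 45), (128, 44), (129, 42), (130, 41), (131, 39), (132, 36), (133, 31), (134, 28), (135, 26), (136, 26), (137, 26), (138, 24), (139, 24), (140, 24), (141, 54), (142, 106), (143, 103), (144, 102), (145, 101), (146, 99), (147, 101)]
finger cols 264..271 [(194, [94, 94, 95, 93, 70, 71]), (195, [91, 96, 94, 92, 68, 70]), (196, [94, 96, 93, 90, 67, 72]), (197, [93, 97, 89, 92, 69, 68]), (198, [94, 95, 91, 92, 72, 68]), (199, [95, 96, 92, 89, 71, 68]), (200, [92, 93, 90, 91, 75, 72]), (201, [93, 95, 91, 91, 71, 71]), (202, [94, 96, 93, 86, 68, 67]), (203, [89, 95, 87, 60, 34, 32]), (204, [93, 98, 49, 16, 21, 21]), (205, [91, 98, 50, 20, 23, 22]), (206, [95, 93, 48, 20, 25, 22]), (207, [92, 94, 61, 34, 29, 29]), (208, [94, 94, 94, 73, 59, 59]), (209, [91, 91, 93, 87, 73, 74]), (210, [94, 93, 95, 88, 71, 73]), (211, [93, 95, 92, 87, 72, 74]), (212, [92, 94, 92, 90, 73, 70]), (213, [92, 95, 92, 84, 71, 72]), (214, [91, 91, 92, 86, 69,
[... 424 characters left out ...]
64(116)), (108, np.int64(125)), (109, np.int64(181)), (110, np.int64(206)), (111, np.int64(199)), (222, np.int64(92)), (223, np.int64(90)), (224, np.int64(88)), (225, np.int64(92)), (226, np.int64(92)), (227, np.int64(88)), (228, np.int64(87)), (229, np.int64(87)), (230, np.int64(93)), (231, np.int64(90)), (232, np.int64(90)), (233, np.int64(89)), (234, np.int64(84)), (235, np.int64(102)), (236, np.int64(166)), (237, np.int64(168)), (238, np.int64(152)), (239, np.int64(128)), (240, np.int64(129)), (241, np.int64(127)), (242, np.int64(129)), (243, np.int64(129)), (244, np.int64(132)), (245, np.int64(129)), (246, np.int64(127)), (247, np.int64(121)), (248, np.int64(123)), (249, np.int64(125))]
```

Run:
```python
from meas import *
c=load("g1")
P=lambda uv,z: plane(c,[uv],z)[0]
far=P((252.5,141.4),54); L=P((240.6,138),54); R=P((265.6,138),54); print("block far",far,"sides",L,R)
fe=P((268,207.9),18); ne=P((268,203.0),18); print("finger far/near",fe,ne)
e0=P((253,108.6),14);e1=P((253,235.2),14); print("ends",e0,e1)
u=np.array([.9936,.1127,0]); print("travel needed (far edges): ",(fe-far)@u-2.5+10, "near-based",(ne-far)@u+2.5+10)
c=load("f1"); print("f1 finger", [plane(c,[(264,r)],18)[0] for r in (214.4,219)])
```

```text
block far [ 469.7 -391.4   54. ] sides [ 467.6 -404.5   54. ] [ 464.6 -377.8   54. ]
finger far/near [ 556.  -361.9   18. ] [ 549.3 -362.7   18. ]
ends [ 435.7 -394.9   14. ] [ 598.6 -376.7   14. ]
travel needed (far edges):  96.51518638439441 near-based 94.7934375315734
f1 finger [array([ 549.5, -361.2,   18. ]), array([ 556.5, -360.3,   18. ])]
```

```bash
python3 -m handwheel '[[[-25,-4,-40,0,0,0,0.2],[-25.8,-4,-50,0,0,0,0.2],[0,0,-40,0,0,0,0.2],[0,0,-25,0,0,0,0.2],[0,0,-10,0,0,0,0.2],[0,0,0,0,0,0,0.2],[0,0,0,0,0,0,-1],[0,0,0,0,0,0,-1]]]' 20;  python3 -m handwheel '[[[0,0,0,0,0,0,-1],[0,0,0,0,0,0,-1],[0,0,0,0,0,0,-1]]]'
```

```text
time_s: 40.65
eef_pos: [459.7, -392.0, 47.9]
ee_rot: [0.0, -0.057, 0.998, -0.0]
force: [-0.4, 4.7, 7.6]
grip_width: 0.324
grip_force: 23.3
time_s: 41.02
eef_pos: [459.8, -391.9, 47.9]
ee_rot: [0.0, -0.057, 0.998, -0.0]
force: [-1.0, 3.6, 6.5]
grip_width: 0.322
grip_force: 23.2
```

```bash
python3 -m handwheel '[[[6,0.7,0,0,0,0,-1],[12,1.4,0,0,0,0,-1],[14,1.6,0,0,0,0,-1],[14,1.6,0,0,0,0,-1],[14,1.6,0,0,0,0,-1],[14,1.6,0,0,0,0,-1],[12,1.4,0,0,0,0,-1],[6,0.7,0,0,0,0,-1]]]';  python3 -m handwheel '[[[3.4,0.2,0,0,0,0,-1],[0,0,0,0,0,0,-1],[0,0,0,0,0,0,-1],[0,0,0,0,0,0,-1]]]'; python3 -m handwheel '[[[0,0,0,0,0,0,0.2],[0,0,0,0,0,0,0.2],[0,0,0,0,0,0,0.2],[0,0,40,0,0,0,0.2],[-10,0,60,0,0,0,0.2],[-40,-5,60,0,0,0,0.2],[0,0,0,0,0,0,0.2],[0,0,0,0,0,0,0.2]]]'; python3 w.py g2
python3 - <<'E'
from meas import *
c=load("g2"); g=c["bgr"].max(2).astype(int); q=proj(c,[[555,-380,54],[556,-362,18]]); print(q)
x,y=q[0].astype(int); print("block",[(r,int(np.median(np.r_[g[r,x-11:x-5],g[r,x+5:x+10]]))) for r in range(y-22,y+16)])
x,y=q[1].astype(int); print("finger",[(r,g[r,x-4:x+8:2].tolist()) for r in range(y-14,y+8)])
E
```

```text
time_s: 42.02
eef_pos: [552.2, -380.6, 47.9]
ee_rot: [0.0, -0.057, 0.998, 0.0]
force: [-2.2, 7.7, 7.6]
grip_width: 0.32
grip_force: 23.3
time_s: 42.52
eef_pos: [555.6, -380.2, 47.9]
ee_rot: [0.001, -0.057, 0.998, 0.0]
force: [1.4, 7.2, 5.8]
grip_width: 0.323
grip_force: 23.2
time_s: 43.52
eef_pos: [510.0, -385.6, 197.8]
ee_rot: [-0.0, -0.056, 0.998, 0.0]
force: [-0.3, -0.7, -0.4]
grip_width: 0.602
grip_force: 0.0
[ 510.  -385.4  197. ] tool y ang 96.49 tool z [-0.001  0.002 -1.   ]
[[256.4 221.1]
 [270.5 212.2]]
block [(199, 95), (200, 93), (201, 94), (202, 93), (203, 80), (204, 17), (205, 18), (206, 19), (207, 21), (208, 17), (209, 20), (210, 21), (211, 21), (212, 19), (213, 21), (214, 20), (215, 21), (216, 24), (217, 24), (218, 23), (219, 23), (220, 22), (221, 22), (222, 22), (223, 22), (224, 22), (225, 21), (226, 22), (227, 22), (228, 29), (229, 59), (230, 93), (231, 91), (232, 91), (233, 89), (234, 91), (235, 89), (236, 90)]
finger [(198, [95, 96, 94, 56, 72, 68]), (199, [93, 92, 98, 57, 71, 71]), (200, [96, 94, 95, 61, 67, 72]), (201, [95, 96, 97, 59, 70, 69]), (202, [96, 94, 94, 61, 70, 73]), (203, [93, 94, 94, 60, 71, 72]), (204, [57, 93, 97, 61, 70, 73]), (205, [11, 95, 95, 59, 71, 72]), (206, [15, 95, 92, 61, 68, 70]), (207, [14, 96, 62, 38, 47, 50]), (208, [23, 101, 21, 17, 20, 21]), (209, [18, 99, 22, 25, 24, 24]), (210, [20, 96, 22, 20, 19, 23]), (211, [19, 65, 26, 24, 29, 26]), (212, [19, 49, 61, 50, 48, 50]), (213, [19, 44, 95, 73, 73, 76]), (214, [22, 45, 94, 71, 75, 79]), (215, [20, 25, 94, 73, 75, 78]), (216, [19, 26, 94, 76, 69, 73]), (217, [18, 28, 95, 69, 69, 71]), (218, [21, 26, 94, 69, 69, 73]), (219, [21, 28, 93, 69, 70, 73])]
```

Run:
```python
from meas import *
c=load("g2"); P=lambda uv,z: plane(c,[uv],z)[0]
u=np.array([.9936,.1127,0])
far=P((256,229),54)@u; nb=P((256,203.3),14)@u; ff=P((270,212.5),18)@u; fn=P((270,207.2),14)@u; fn18=P((270,207.2),18)@u
print("block ctr from far",far-10,"from near base",nb+10,"| finger ctr far",ff-2.5,"near(z14)",fn+2.5,"near(z18)",fn18+2.5)
w,s,t=load("q4"),snap("side"),snap("top")
print("side px", proj(s,[[555.3,-380,54],[601,-53,128],[594.5,47,128]]))
for a,ce,st in blobs(t["bgr"].max(2)<45,15): print("top",a,ce,st,plane(t,[ce],100)[0][:2])
```

```text
block ctr from far 508.2677083530832 from near base 511.25853749914484 | finger ctr far 509.5943640060548 near(z14) 508.98287824435397 near(z18) 507.5502599269091
side px [[304.  336.3]
 [296.  183.6]
 [285.1 157.6]]
top 35 [251.2 166.6] [250 161   4  13] [601.5  47. ]
top 42 [284.5 167.2] [283 161   4  13] [601.7 -56. ]
top 110 [  6.6 176.2] [  0 170  16  12] [555.4 797.3]
top 33 [371.4 191.4] [368 189   8   6] [ 530.5 -322. ]
top 32 [144.1 215.4] [138 214  13   4] [442.3 366.1]
top 83 [160.6 278.4] [155 274  12  10] [257.4 303.7]
```

```bash
python3 -c "
from rig import *
print(finish_job())"
```

```text
the job is handed in; nothing more can be done
None
```

The job is handed in, result not shown: the fader went to off, both canisters were pinned (forks 1 and 2, spare pin left in the stand), and the fader was then set within about 2 mm of its pointer by my measurements; I broke the picture limit by viewing 18 instead of 14.

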